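# Rock-test a centrifuge rotor lid on the surface plate and gauge its warp

## Robot

A 7-joint arm with a two-finger parallel gripper is mounted at the origin on a cart in front of the work surface, level with it; the furniture and walls round the work are solid. World frame = base frame: x ahead of the robot, y to its left, z up, the work surface at z = 0. Lengths are in m, angles in rad, forces in N, time in s.
With the tool pointing down it reaches from about 0.425 to 1.025 m from the base axis. Payload 3.6 kg.
Tool frame: the origin (TCP) lies at the very end of the fingers, on their centre line; the grasp point (between the pads) lies behind it (manip.grasp_offset is the y of the grasp point in the tool frame, in m); y points along the fingers, z is the direction in which the jaws open and shut, and the axes are right-handed (so a half turn about y gives the same grasp; the last joint's range is limited). The gripper opens to 85 mm and grips with 20 to 120 N. Pads are 22 mm wide; open, the fingers measure 114 mm over their backs; the gripper's body (76 mm by 85 mm) begins 54 mm behind the grasp point. The pads swing forward as they close: fully open they stand 13 mm farther back than shut.
Start: joints at [-1.212, 0.591, 0.048, 1.609, -0.033, 0.943, -0.034], TCP at [0.317, 0.652, 0.231] pointing down, gripper open.
Joint ranges: [-2.69, 2.69], [-0.47, 2.24], [-1.27, 1.36], [0.19, 2.51], [-1.53, 4.68], [0.08, 2.07], [-3.09, 3.09]. Speed limits (rad/s): [2.57, 2.57, 3.14, 3.14, 3.14, 3.14, 3.14].

## Interface

Orientations are given as a unit quaternion [x, y, z, w].
In Python, from rig import manip, grab_frame, finder gives the robot as it stands.
- The arm moves only by the shell command python3 -m crank 'ROWS'. ROWS is JSON, a list of rows, each an object of numbers: "ax", "ay", "az": the turn, a rotation vector about the tool's x, y, z in degrees; "dx", "dy", "dz": the shift along the tool's x, y, z in m; "claw": the finger opening in m, from 0 to 0.0854. In form: [{"ax": .., "ay": .., "az": .., "dx": .., "dy": .., "dz": .., "claw": ..}, ...]. A call has 1 to 20 rows; each row is the pose to reach, as a shift and turn from the pose commanded when the call began, along the tool's axes at that moment; what a row does not reach only later rows make up. A row lasts 1/12 s, in which the tool goes at most 41.7 mm and 7.16 degrees, less where a joint would pass 70% of its speed; a pose out of reach is approached as far as the arm can. A call with a gripper value outside its range is refused whole. The fingers move at their own pace and stop on an object; the grip force is fixed at half the most. Time passes only in rows, so rows that repeat a pose let the fingers close. It gives the time, the measured TCP pose, the force and the opening at its end, in the units of the state.
- manip.sense(): the state, without advancing time (a new reading comes with each control period).
- grab_frame(name): name is "scene" or "side" or "wrist"; returns a dict with "image" (420x560x3 uint8, red, green, blue), "fov_y" (degrees; the focal length in pixels is half the picture's height over the tangent of half this angle, whatever the lens; pixels are square), "cx", "cy" (the principal point, pixels), "R" (3x3) and "t" (3): a world point X has camera coordinates R X + t. Camera axes: x right, y down, z forward; pixel columns grow to the right and rows downward; lengths in m; the calibration is good to about 2 mm. A picture is of the moment at which its call begins. There is no depth.
- manip.close_job(): hands the job in, once; it reports no verdict.
Trained networks look in the newest picture that a camera, given by its name, has taken for a name from the list of things; names that differ only in an ending like _2 or _b are one class to them, and where a whole thing is asked for, a point or a joint stands for the part that bears it (a point fixed in the world has none). Each returns a list of dicts, best first, with "confidence" (0 to 1); they miss things now and then, are a little off and sometimes report something else, mostly with a low value. They report only what shows in the picture. A call takes as long as a camera call.
- finder.spot_in(label, camera): "position" ([x, y, z] in m, in the coordinates of the camera as it stood for that picture, good to about 4 mm: the middle of the surface that is visible of it).
- finder.outline_of(label, camera): "pixels" (420x560 bool, what is visible of it).
- finder.spot_point(label, camera): "position" ([x, y, z] in m, in the coordinates of the camera as it stood for that picture, good to about 4 mm: a listed point, or the origin of a listed thing).
The state is a dict: "t": time; "qpos": joint angles; "joint_velocities": joint speeds; "tau": joint torques, N m; "position": TCP position; "tool_rot": TCP orientation; "force": force on the tool from outside, world axes, zero at the start; "wrist_torque": the same for the moment, N m; "opening": finger opening in m.
Only numpy, scipy, OpenCV 4.12 (cv2) and the standard library are available. Lean on these libraries where they do the work, as an engineer would, in place of code of your own. Each camera call takes 0.05 s, during which the arm holds its last target.

## Task

The rotor lid on the granite surface plate is bent and rocks. Press gently round its top edge to find the side that stands up, and press that side down once so that the lid rocks right over onto the plate and comes back; then slide the nose of the taper gauge in under that raised edge until it is just snug and carries the lid, without jacking it up or shoving it along, and let go of the gauge. Finally press down lightly on the lid above the gauge to make sure it no longer rocks, and leave lid and gauge like that, with the two small bottles beside the plate undisturbed.

Things in the scene. Friction and masses are not known exactly. Their poses are not given: they have to be found in the camera images.
- plate_top (a point): centre of the top face of the granite surface plate, a fixed dark stone slab 300 (x) x 400 (y) mm, its top 50 mm above the worktop; z up
- lid_center (a point): rotor lid, about 0.55 kg: round aluminium disc 124 mm across lying loose on the surface plate. This point is on its axis, level with its flat top face, about 12 mm above the surface plate; z is the lid's axis. Press the top face 45 to 55 mm from the axis. Which way the lid is bent differs each time and has nothing to do with this point's x and y axes
- lid_knob (a point): top of the lid's black knob, 33 mm across, on the lid's axis, 25 mm above the flat top face. The lid falls back onto one side; opposite, the rim's underside stands 2 to 5.5 mm off the surface plate, more than the lid's tilt alone tells. Pressed near that edge with 3 to 8 N the lid tips until it meets the plate, and falls back when let go; elsewhere it does not give
- gauge_grip (a point): the taper gauge, lying loose (80 g) on the surface plate: this point is the centre of its black upright grip, 26 (along) x 14 (across) x 26 mm high, half-way up, so 13 mm above the surface plate. x points along the gauge to its nose, z up
- gauge_nose (a point): tip of the gauge's steel wedge, on its underside, 50 mm ahead of the grip's centre. Wedge 14 mm wide, 37 mm long from the grip's front face; underside flat, top sloping evenly from 1 mm thick at the nose to 6.3 mm at the grip. It stays put under the lid's rim (rounded, 3 to 6 mm thick, lowest 60 mm from the axis). Snug, pushing it takes 1 to 4 N more than free
- red_bottle: white bottle with red cap, 35 mm across, 74 mm high, standing loose on the worktop right of the surface plate; origin at its underside; to be left alone
- brown_vial: brown vial with black cap, 34 mm across, 80 mm high, standing loose on the worktop right of the surface plate; origin at its underside; to be left alone

How it is judged:
By the outcome, as a careful person would: the job done as asked, in the order asked, and still so for the second after the job is handed in, with the robot touching nothing.
It also fails if it takes over 72 s, if anything falls off the work surface, if the arm or the gripper's body presses on something with over 40 N, if the wrist force passes 120 N, or if a joint passes its speed limit or range.

## Working session

There is one attempt and no reset: what is moved stays moved. The work goes in short steps, Python scripts to look and compute and a shell command to move; the robot and the scene stay as the last step left them, time stands still between calls to the robot, and variables do not carry over. Pictures are saved under pics/ and viewed, and the job is handed in when it is done.

```bash
ls; mkdir -p pics; cat > h.py <<'E'
import numpy as np, cv2
from rig import manip, grab_frame, finder
from scipy.spatial.transform import Rotation as Ro
def look(cam,name):
    f=grab_frame(cam); cv2.imwrite(f'pics/{name}.png',f['image'][:,:,::-1]); return f
def w(f,p): return np.array(f['R']).T@(np.array(p)-np.array(f['t']))
def proj(f,X):
    c=np.array(f['R'])@np.array(X)+np.array(f['t']); k=210/np.tan(np.radians(f['fov_y'])/2)
    return f['cx']+k*c[0]/c[2], f['cy']+k*c[1]/c[2]
def ray(f,u,v,z):
    k=210/np.tan(np.radians(f['fov_y'])/2); R=np.array(f['R']);o=-R.T@np.array(f['t'])
    d=R.T@np.array([(u-f['cx'])/k,(v-f['cy'])/k,1]); return o+d*(z-o[2])/d[2]
E
python3 - <<'E'
from h import *
s=manip.sense(); print(s); print(manip.grasp_offset); print(Ro.from_quat(s['tool_rot']).as_matrix().round(3))
for c in ['scene','side','wrist']:
    f=look(c,c+'0'); print(c,f['fov_y'],'campos',(-np.array(f['R']).T@np.array(f['t'])).round(3))
    for n in ['plate_top','lid_center','lid_knob','gauge_grip','gauge_nose','red_bottle','brown_vial']:
        for r in finder.spot_point(n,c)[:2]: print(' ',n,w(f,r['position']).round(4),round(r['confidence'],2))
E
```

```text
pics
{'t': 0.0, 'qpos': array([-1.21150924,  0.59214949,  0.04829749,  1.60982282, -0.03330331,
        0.94271649, -0.0337226 ]), 'joint_velocities': array([-1.00925422e-03,  7.35067581e-04, -4.35870420e-05, -1.96505755e-04,
       -1.00054721e-03,  7.24845392e-04,  4.56784065e-04]), 'tau': array([ 1.43707662e-04, -5.48693669e+01,  1.54657625e+00, -1.98118508e+01,
        9.39588906e-03,  8.87127622e-03,  1.52646118e-05]), 'position': array([0.31679591, 0.65119769, 0.23011881]), 'tool_rot': array([ 0.68986541, -0.15883846,  0.15856224, -0.6882689 ]), 'force': array([ 0.12208918,  0.59576804, -0.43498795]), 'wrist_torque': array([ 0.01921136, -0.0309536 , -0.00386019]), 'opening': 0.08563499322050866}
-0.0187
[[ 0.899 -0.001  0.437]
 [-0.437 -0.002  0.899]
 [ 0.    -1.    -0.002]]
scene 55.04213305030611 campos [ 0.317 -0.52   0.707]
  lid_center [0.5562 0.0288 0.0589] 0.95
  lid_knob [0.5589 0.0249 0.0897] 0.97
  gauge_grip [0.5146 0.1987 0.0647] 0.7
  gauge_grip [ 0.732  -0.2915  0.0021] 0.65
  gauge_nose [0.5663 0.212  0.0521] 0.71
  red_bottle [ 0.7276 -0.2902  0.0011] 0.58
  brown_vial [ 6.760e-01 -2.177e-01  2.000e-04] 0.79
side 55.12301424675209 campos [0.671 0.658 0.624]
  plate_top [0.5637 0.048  0.05  ] 0.64
  lid_center [0.5495 0.0314 0.0644] 0.81
  lid_knob [0.5558 0.0288 0.0896] 0.76
  gauge_grip [0.5151 0.1953 0.0624] 0.64
  gauge_nose [0.5636 0.2079 0.0535] 0.84
  gauge_nose [ 0.7263 -0.2897 -0.0025] 0.23
  red_bottle [ 0.7248 -0.2869  0.0019] 0.7
  brown_vial [ 0.6699 -0.2137 -0.0014] 0.62
wrist 58.2526609264659 campos [0.249 0.685 0.374]
```

View pics/scene0.png

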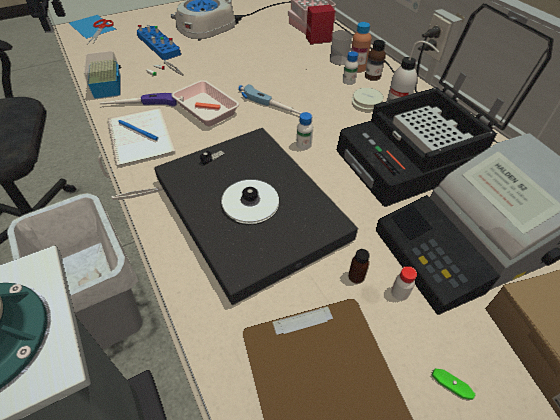

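View pics/side0.png

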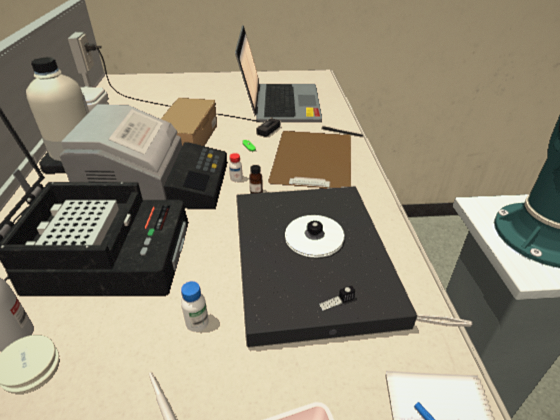

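```bash
python3 -m crank '[{"ay":-6,"dx":0.03,"dy":0.0,"dz":-0.03,"claw":0},{"ay":-13,"dx":0.487,"dy":0.03,"dz":-0.456,"claw":0},{"ay":-20,"dx":0.487,"dy":0.03,"dz":-0.456,"claw":0},{"ay":-26,"dx":0.487,"dy":0.03,"dz":-0.456,"claw":0},{"ay":-26,"dx":0.487,"dy":0.03,"dz":-0.456,"claw":0},{"ay":-26,"dx":0.487,"dy":0.03,"dz":-0.456,"claw":0},{"ay":-26,"dx":0.487,"dy":0.03,"dz":-0.456,"claw":0},{"ay":-26,"dx":0.487,"dy":0.03,"dz":-0.456,"claw":0},{"ay":-26,"dx":0.487,"dy":0.03,"dz":-0.456,"claw":0},{"ay":-26,"dx":0.487,"dy":0.03,"dz":-0.456,"claw":0},{"ay":-26,"dx":0.487,"dy":0.03,"dz":-0.456,"claw":0},{"ay":-26,"dx":0.487,"dy":0.03,"dz":-0.456,"claw":0},{"ay":-26,"dx":0.487,"dy":0.03,"dz":-0.456,"claw":0},{"ay":-26,"dx":0.487,"dy":0.03,"dz":-0.456,"claw":0},{"ay":-26,"dx":0.487,"dy":0.03,"dz":-0.456,"claw":0},{"ay":-26,"dx":0.487,"dy":0.03,"dz":-0.456,"claw":0},{"ay":-26,"dx":0.487,"dy":0.03,"dz":-0.456,"claw":0},{"ay":-26,"dx":0.487,"dy":0.03,"dz":-0.456,"claw":0},{"ay":-26,"dx":0.487,"dy":0.03,"dz":-0.456,"claw":0},{"ay":-26,"dx":0.487,"dy":0.03,"dz":-0.456,"claw":0}]'
python3 - <<'E'
from h import *
s=manip.sense(); print(s['t'],s['position'],s['force'],s['opening'],s['qpos'].round(2)); print(Ro.from_quat(s['tool_rot']).as_matrix().round(3))
f=look('wrist','wrist1'); print('campos',(-np.array(f['R']).T@np.array(f['t'])).round(3))
for n in ['lid_center','lid_knob','gauge_grip','gauge_nose']:
    for r in finder.spot_point(n,'wrist')[:2]: print(' ',n,w(f,r['position']).round(4),round(r['confidence'],2))
E
```

```text
1.2 [0.31719626 0.65193366 0.23128052] [-0.1641702   0.71195724  0.47571026] 0.08521901167910932 [-1.21  0.59  0.05  1.61 -0.03  0.94 -0.03]
[[ 0.899  0.     0.437]
 [-0.437 -0.     0.899]
 [ 0.    -1.    -0.   ]]
campos [0.249 0.685 0.374]invalid input at $[0]: expected keys ax, ay, az, dx, dy, dz, claw
```

View pics/wrist1.png

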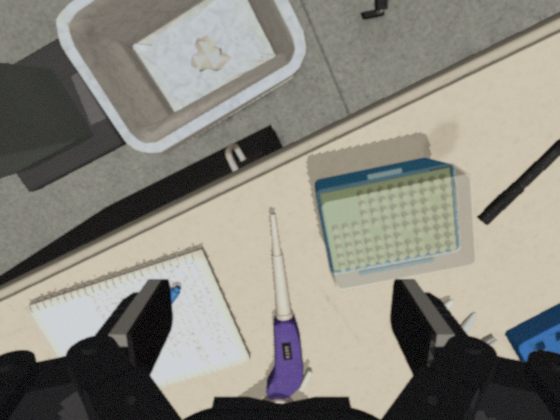

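All seven keys are needed in every row; the move was refused. Retyping it.

```bash
python3 -m crank '[{"ax":0,"ay":-6,"az":0,"dx":0.03,"dy":0.0,"dz":-0.03,"claw":0},{"ax":0,"ay":-13,"az":0,"dx":0.487,"dy":0.03,"dz":-0.456,"claw":0},{"ax":0,"ay":-20,"az":0,"dx":0.487,"dy":0.03,"dz":-0.456,"claw":0},{"ax":0,"ay":-26,"az":0,"dx":0.487,"dy":0.03,"dz":-0.456,"claw":0},{"ax":0,"ay":-26,"az":0,"dx":0.487,"dy":0.03,"dz":-0.456,"claw":0},{"ax":0,"ay":-26,"az":0,"dx":0.487,"dy":0.03,"dz":-0.456,"claw":0},{"ax":0,"ay":-26,"az":0,"dx":0.487,"dy":0.03,"dz":-0.456,"claw":0},{"ax":0,"ay":-26,"az":0,"dx":0.487,"dy":0.03,"dz":-0.456,"claw":0},{"ax":0,"ay":-26,"az":0,"dx":0.487,"dy":0.03,"dz":-0.456,"claw":0},{"ax":0,"ay":-26,"az":0,"dx":0.487,"dy":0.03,"dz":-0.456,"claw":0},{"ax":0,"ay":-26,"az":0,"dx":0.487,"dy":0.03,"dz":-0.456,"claw":0},{"ax":0,"ay":-26,"az":0,"dx":0.487,"dy":0.03,"dz":-0.456,"claw":0},{"ax":0,"ay":-26,"az":0,"dx":0.487,"dy":0.03,"dz":-0.456,"claw":0},{"ax":0,"ay":-26,"az":0,"dx":0.487,"dy":0.03,"dz":-0.456,"claw":0},{"ax":0,"ay":-26,"az":0,"dx":0.487,"dy":0.03,"dz":-0.456,"claw":0},{"ax":0,"ay":-26,"az":0,"dx":0.487,"dy":0.03,"dz":-0.456,"claw":0},{"ax":0,"ay":-26,"az":0,"dx":0.487,"dy":0.03,"dz":-0.456,"claw":0},{"ax":0,"ay":-26,"az":0,"dx":0.487,"dy":0.03,"dz":-0.456,"claw":0},{"ax":0,"ay":-26,"az":0,"dx":0.487,"dy":0.03,"dz":-0.456,"claw":0},{"ax":0,"ay":-26,"az":0,"dx":0.487,"dy":0.03,"dz":-0.456,"claw":0}]'
python3 - <<'E'
from h import *
s=manip.sense(); print(s['t'],s['position'],s['force'],s['opening'],s['qpos'].round(2)); print(Ro.from_quat(s['tool_rot']).as_matrix().round(3))
f=look('wrist','wrist2'); print('campos',(-np.array(f['R']).T@np.array(f['t'])).round(3))
for n in ['lid_center','lid_knob']:
    for r in finder.spot_point(n,'wrist')[:1]: print(' ',n,w(f,r['position']).round(4),round(r['confidence'],2))
E
```

```text
t: 3.12
position: [0.5552, 0.0308, 0.2014]
tool_rot: [-0.707, -0.001, 0.001, 0.707]
force: [0.2, 0.1, 0.3]
opening: -0.0003
3.1167 [0.55519226 0.0308491  0.20137833] [0.24892195 0.08220902 0.27894388] -0.00025811256613624835 [-0.13  0.42 -0.01  2.02  0.01  0.7   1.43]
[[ 1.    -0.    -0.004]
 [ 0.004  0.001  1.   ]
 [-0.    -1.     0.001]]
campos [0.479 0.03  0.344]
  lid_center [0.5513 0.0252 0.0628] 0.94
  lid_knob [0.5506 0.0272 0.0862] 0.92
```

View pics/wrist2.png

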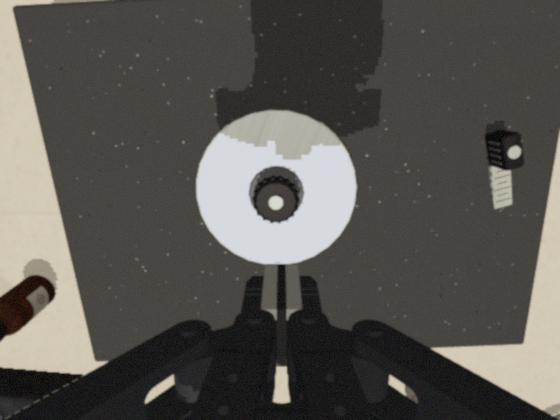

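```bash
python3 - <<'E'
from h import *
import pickle
f=grab_frame('wrist'); im=f['image']
m=finder.outline_of('lid_center','wrist')[0]['pixels'].astype(np.uint8)
c=max(cv2.findContours(m,0,cv2.CHAIN_APPROX_NONE)[0],key=cv2.contourArea)
pts=np.array([ray(f,u,v,0.062)[:2] for u,v in c[:,0]])
A=np.c_[2*pts,np.ones(len(pts))]
for k in range(4):
    x=np.linalg.lstsq(A,(pts**2).sum(1),rcond=None)[0]; r=np.sqrt(x[2]+x[:2]@x[:2])
    d=abs(np.hypot(*(pts-x[:2]).T)-r); 
    keep=d<max(2*np.median(d),.0005); A=A[keep];pts=pts[keep]
print(x[:2],r,len(pts),d.max())
print('knob',ray(f,277,203,0.087))
E
```

```text
[0.55173455 0.02718091] 0.06133611331110862 347 0.000497072284740642
knob [0.55345511 0.02794123 0.087     ]
```

```bash
python3 -m crank '[{"ax":0,"ay":0,"az":0,"dx":-0.04,"dy":0.02,"dz":-0.003,"claw":0},{"ax":0,"ay":0,"az":0,"dx":-0.053,"dy":0.06,"dz":-0.003,"claw":0},{"ax":0,"ay":0,"az":0,"dx":-0.053,"dy":0.1,"dz":-0.003,"claw":0},{"ax":0,"ay":0,"az":0,"dx":-0.053,"dy":0.125,"dz":-0.003,"claw":0},{"ax":0,"ay":0,"az":0,"dx":-0.053,"dy":0.132,"dz":-0.003,"claw":0},{"ax":0,"ay":0,"az":0,"dx":-0.053,"dy":0.134,"dz":-0.003,"claw":0},{"ax":0,"ay":0,"az":0,"dx":-0.053,"dy":0.134,"dz":-0.003,"claw":0}]'
```

```text
t: 3.95
position: [0.5034, 0.0262, 0.0676]
tool_rot: [-0.707, -0.001, 0.0, 0.707]
force: [-0.2, 0.3, -0.0]
opening: 0.0002
```

```bash
Z='"ax":0,"ay":0,"az":0,"dx":0,"dz":0,"claw":0'; true
python3 -m crank '[{"ax":0,"ay":0,"az":0,"dx":0,"dy":0.001,"dz":0,"claw":0},{"ax":0,"ay":0,"az":0,"dx":0,"dy":0.002,"dz":0,"claw":0},{"ax":0,"ay":0,"az":0,"dx":0,"dy":0.002,"dz":0,"claw":0}]'
python3 -m crank '[{"ax":0,"ay":0,"az":0,"dx":0,"dy":0.0005,"dz":0,"claw":0},{"ax":0,"ay":0,"az":0,"dx":0,"dy":0.001,"dz":0,"claw":0}]'
```

```text
t: 4.2
position: [0.5038, 0.0259, 0.0665]
tool_rot: [-0.707, -0.001, -0.001, 0.707]
force: [0.4, 0.2, -1.2]
opening: 0.0001
t: 4.37
position: [0.5031, 0.0258, 0.065]
tool_rot: [-0.707, -0.001, -0.0, 0.707]
force: [0.8, -0.0, -0.3]
opening: -0.0001
```

```bash

python3 -m crank '[{"ax":0,"ay":0,"az":0,"dx":0,"dy":0.0005,"dz":0,"claw":0},{"ax":0,"ay":0,"az":0,"dx":0,"dy":0.001,"dz":0,"claw":0}]'
```

```text
t: 4.53
position: [0.5027, 0.0258, 0.0635]
tool_rot: [-0.707, -0.0, 0.0, 0.707]
force: [0.3, 0.4, 0.1]
opening: -0.0001
```

```bash

python3 -m crank '[{"ax":0,"ay":0,"az":0,"dx":0,"dy":0.0005,"dz":0,"claw":0},{"ax":0,"ay":0,"az":0,"dx":0,"dy":0.001,"dz":0,"claw":0}]'
```

```text
t: 4.7
position: [0.5025, 0.0258, 0.0624]
tool_rot: [0.707, 0.0, -0.0, -0.707]
force: [-0.5, -0.6, 2.8]
opening: 0.0001
```

```bash

python3 -m crank '[{"ax":0,"ay":0,"az":0,"dx":0,"dy":0.0005,"dz":0,"claw":0},{"ax":0,"ay":0,"az":0,"dx":0,"dy":0.0005,"dz":0,"claw":0}]'
```

```text
t: 4.87
position: [0.5024, 0.0258, 0.0619]
tool_rot: [0.707, 0.0, -0.001, -0.707]
force: [-0.9, -0.7, 4.3]
opening: 0.0002
```

```bash

python3 -m crank '[{"ax":0,"ay":0,"az":0,"dx":0,"dy":0.0005,"dz":0,"claw":0},{"ax":0,"ay":0,"az":0,"dx":0,"dy":0.0005,"dz":0,"claw":0}]'; python3 -c "
from h import *
s=manip.sense();print(s['wrist_torque'],s['position'],s['force'])"
```

```text
t: 5.03
position: [0.5022, 0.0257, 0.0614]
tool_rot: [0.707, 0.0, -0.001, -0.707]
force: [-1.9, 1.5, 6.2]
opening: 0.0001
[-0.00294138  0.34028533  0.00138159] [0.50216821 0.02574395 0.06144804] [-1.86369951  1.5406344   6.24395086]
```

```bash

python3 -m crank '[{"ax":0,"ay":0,"az":0,"dx":0,"dy":0.0005,"dz":0,"claw":0},{"ax":0,"ay":0,"az":0,"dx":0,"dy":0.0005,"dz":0,"claw":0}]'; python3 -c "
from h import *
s=manip.sense();print(s['wrist_torque'],s['position'],s['force'])"
```

```text
t: 5.2
position: [0.502, 0.0258, 0.061]
tool_rot: [0.707, -0.0, -0.001, -0.707]
force: [-1.8, -0.0, 6.3]
opening: 0.0001
[ 0.03227784  0.40351266 -0.01299541] [0.50196957 0.0257621  0.06099134] [-1.83869616 -0.01451148  6.26185878]
```

```bash

python3 -m crank '[{"ax":0,"ay":0,"az":0,"dx":0,"dy":-0.008,"dz":0,"claw":0},{"ax":0,"ay":0,"az":0,"dx":0,"dy":-0.008,"dz":0.035,"claw":0},{"ax":0,"ay":0,"az":0,"dx":0.035,"dy":-0.008,"dz":0.049,"claw":0},{"ax":0,"ay":0,"az":0,"dx":0.0505,"dy":-0.006,"dz":0.049,"claw":0},{"ax":0,"ay":0,"az":0,"dx":0.0505,"dy":-0.004,"dz":0.049,"claw":0},{"ax":0,"ay":0,"az":0,"dx":0.0505,"dy":-0.003,"dz":0.049,"claw":0},{"ax":0,"ay":0,"az":0,"dx":0.0505,"dy":-0.003,"dz":0.049,"claw":0}]'
```

```text
t: 5.78
position: [0.5517, 0.0742, 0.0634]
tool_rot: [0.707, -0.001, -0.001, -0.707]
force: [-0.1, 0.3, -0.7]
opening: 0.0003
```

```bash

python3 -m crank '[{"ax":0,"ay":0,"az":0,"dx":0,"dy":0.0005,"dz":0,"claw":0},{"ax":0,"ay":0,"az":0,"dx":0,"dy":0.001,"dz":0,"claw":0}]'
```

```text
t: 5.95
position: [0.5518, 0.0742, 0.0627]
tool_rot: [0.707, -0.0, -0.001, -0.707]
force: [0.4, -0.8, -0.1]
opening: 0.0
```

```bash

python3 -m crank '[{"ax":0,"ay":0,"az":0,"dx":0,"dy":0.0005,"dz":0,"claw":0},{"ax":0,"ay":0,"az":0,"dx":0,"dy":0.001,"dz":0,"claw":0}]'
```

```text
t: 6.12
position: [0.5523, 0.0745, 0.0619]
tool_rot: [0.707, -0.0, -0.001, -0.707]
force: [-1.1, 0.1, 3.9]
opening: 0.0003
```

```bash

python3 -m crank '[{"ax":0,"ay":0,"az":0,"dx":0,"dy":0.0005,"dz":0,"claw":0},{"ax":0,"ay":0,"az":0,"dx":0,"dy":0.0005,"dz":0,"claw":0}]'
```

```text
t: 6.28
position: [0.5524, 0.0745, 0.0618]
tool_rot: [0.707, -0.0, -0.001, -0.707]
force: [-1.9, -0.7, 5.5]
opening: -0.0002
```

```bash

python3 -m crank '[{"ax":0,"ay":0,"az":0,"dx":0,"dy":0.0005,"dz":0,"claw":0},{"ax":0,"ay":0,"az":0,"dx":0,"dy":0.0005,"dz":0,"claw":0}]'; python3 -c "
from h import *
s=manip.sense();print(s['wrist_torque'],s['position'],s['force'])"
```

```text
t: 6.45
position: [0.5524, 0.0745, 0.0616]
tool_rot: [0.707, -0.0, -0.001, -0.707]
force: [-3.0, -0.5, 7.6]
opening: -0.0001
[-0.1727709   0.60167333  0.02611016] [0.55237279 0.07452984 0.06160898] [-3.01528956 -0.46330221  7.56863197]
```

```bash

python3 -m crank '[{"ax":0,"ay":0,"az":0,"dx":0,"dy":-0.008,"dz":0,"claw":0},{"ax":0,"ay":0,"az":0,"dx":0.035,"dy":-0.008,"dz":0,"claw":0},{"ax":0,"ay":0,"az":0,"dx":0.05,"dy":-0.008,"dz":-0.035,"claw":0},{"ax":0,"ay":0,"az":0,"dx":0.05,"dy":-0.006,"dz":-0.048,"claw":0},{"ax":0,"ay":0,"az":0,"dx":0.05,"dy":-0.004,"dz":-0.048,"claw":0},{"ax":0,"ay":0,"az":0,"dx":0.05,"dy":-0.003,"dz":-0.048,"claw":0},{"ax":0,"ay":0,"az":0,"dx":0.05,"dy":-0.003,"dz":-0.048,"claw":0}]'
```

```text
t: 7.03
position: [0.6024, 0.028, 0.0636]
tool_rot: [-0.707, -0.0, 0.001, 0.707]
force: [-0.0, -0.2, 0.2]
opening: -0.0003
```

```bash

python3 -m crank '[{"ax":0,"ay":0,"az":0,"dx":0,"dy":0.0005,"dz":0,"claw":0},{"ax":0,"ay":0,"az":0,"dx":0,"dy":0.001,"dz":0,"claw":0}]'
```

```text
t: 7.2
position: [0.6027, 0.0286, 0.0629]
tool_rot: [-0.707, -0.001, 0.001, 0.707]
force: [-0.3, -0.3, -0.7]
opening: 0.0001
```

```bash

python3 -m crank '[{"ax":0,"ay":0,"az":0,"dx":0,"dy":0.0005,"dz":0,"claw":0},{"ax":0,"ay":0,"az":0,"dx":0,"dy":0.001,"dz":0,"claw":0}]'
```

```text
t: 7.37
position: [0.603, 0.0278, 0.0619]
tool_rot: [-0.707, -0.001, 0.001, 0.707]
force: [-0.4, -0.0, -0.4]
opening: 0.0
```

```bash

python3 -m crank '[{"ax":0,"ay":0,"az":0,"dx":0,"dy":0.0005,"dz":0,"claw":0},{"ax":0,"ay":0,"az":0,"dx":0,"dy":0.001,"dz":0,"claw":0}]'
```

```text
t: 7.53
position: [0.6031, 0.0273, 0.061]
tool_rot: [-0.707, -0.0, 0.001, 0.707]
force: [-2.0, 0.8, 5.3]
opening: -0.0001
```

```bash

python3 -m crank '[{"ax":0,"ay":0,"az":0,"dx":0,"dy":0.0005,"dz":0,"claw":0},{"ax":0,"ay":0,"az":0,"dx":0,"dy":0.0005,"dz":0,"claw":0}]'
```

```text
t: 7.7
position: [0.6031, 0.0273, 0.061]
tool_rot: [-0.707, -0.0, 0.0, 0.707]
force: [-1.4, 1.4, 5.6]
opening: -0.0003
```

```bash

python3 -m crank '[{"ax":0,"ay":0,"az":0,"dx":0,"dy":-0.008,"dz":0,"claw":0},{"ax":0,"ay":0,"az":0,"dx":0,"dy":-0.008,"dz":-0.035,"claw":0},{"ax":0,"ay":0,"az":0,"dx":-0.035,"dy":-0.008,"dz":-0.046,"claw":0},{"ax":0,"ay":0,"az":0,"dx":-0.05,"dy":-0.006,"dz":-0.046,"claw":0},{"ax":0,"ay":0,"az":0,"dx":-0.05,"dy":-0.005,"dz":-0.046,"claw":0},{"ax":0,"ay":0,"az":0,"dx":-0.05,"dy":-0.004,"dz":-0.046,"claw":0},{"ax":0,"ay":0,"az":0,"dx":-0.05,"dy":-0.004,"dz":-0.046,"claw":0}]'
```

```text
t: 8.28
position: [0.5547, -0.0187, 0.0646]
tool_rot: [-0.707, -0.001, -0.0, 0.707]
force: [0.1, 0.8, -0.1]
opening: 0.0001
```

```bash

python3 -m crank '[{"ax":0,"ay":0,"az":0,"dx":0,"dy":0.0005,"dz":0,"claw":0},{"ax":0,"ay":0,"az":0,"dx":0,"dy":0.001,"dz":0,"claw":0}]'
```

```text
t: 8.45
position: [0.5548, -0.0185, 0.0635]
tool_rot: [-0.707, -0.001, -0.0, 0.707]
force: [-0.4, 0.8, -0.1]
opening: -0.0001
```

```bash

python3 -m crank '[{"ax":0,"ay":0,"az":0,"dx":0,"dy":0.0005,"dz":0,"claw":0},{"ax":0,"ay":0,"az":0,"dx":0,"dy":0.001,"dz":0,"claw":0}]'
```

```text
t: 8.62
position: [0.5538, -0.0188, 0.0622]
tool_rot: [-0.707, -0.001, 0.0, 0.707]
force: [-0.1, 0.4, -0.2]
opening: 0.0001
```

```bash

python3 -m crank '[{"ax":0,"ay":0,"az":0,"dx":0,"dy":0.0005,"dz":0,"claw":0},{"ax":0,"ay":0,"az":0,"dx":0,"dy":0.001,"dz":0,"claw":0}]'
```

```text
t: 8.78
position: [0.5538, -0.0189, 0.0617]
tool_rot: [-0.707, -0.001, 0.0, 0.707]
force: [-1.0, 0.6, 7.7]
opening: -0.0003
```

```bash

python3 -m crank '[{"ax":0,"ay":0,"az":0,"dx":0,"dy":-0.008,"dz":0,"claw":0},{"ax":0,"ay":0,"az":0,"dx":-0.025,"dy":-0.007,"dz":0.005,"claw":0},{"ax":0,"ay":0,"az":0,"dx":-0.0355,"dy":-0.005,"dz":0.012,"claw":0},{"ax":0,"ay":0,"az":0,"dx":-0.0355,"dy":-0.003,"dz":0.012,"claw":0},{"ax":0,"ay":0,"az":0,"dx":-0.0355,"dy":-0.003,"dz":0.012,"claw":0}]'
```

```text
t: 9.2
position: [0.5168, -0.0065, 0.064]
tool_rot: [-0.707, -0.0, 0.001, 0.707]
force: [-0.1, 0.5, -0.6]
opening: -0.0002
```

```bash

python3 -m crank '[{"ax":0,"ay":0,"az":0,"dx":0,"dy":0.0005,"dz":0,"claw":0},{"ax":0,"ay":0,"az":0,"dx":0,"dy":0.001,"dz":0,"claw":0}]'
```

```text
t: 9.37
position: [0.519, -0.0073, 0.0633]
tool_rot: [0.707, 0.001, 0.0, -0.707]
force: [0.6, -0.7, -0.7]
opening: 0.0
```

```bash

python3 -m crank '[{"ax":0,"ay":0,"az":0,"dx":0,"dy":0.0005,"dz":0,"claw":0},{"ax":0,"ay":0,"az":0,"dx":0,"dy":0.001,"dz":0,"claw":0}]'
```

```text
t: 9.53
position: [0.5188, -0.0074, 0.0625]
tool_rot: [0.707, 0.001, 0.0, -0.707]
force: [-0.6, -0.1, 5.8]
opening: 0.0003
```

```bash

python3 -m crank '[{"ax":0,"ay":0,"az":0,"dx":0,"dy":0.0005,"dz":0,"claw":0},{"ax":0,"ay":0,"az":0,"dx":0,"dy":0.0005,"dz":0,"claw":0}]'
```

```text
t: 9.7
position: [0.5186, -0.0074, 0.0622]
tool_rot: [0.707, 0.001, 0.0, -0.707]
force: [0.8, -0.4, 5.3]
opening: 0.0002
```

```bash

python3 -m crank '[{"ax":0,"ay":0,"az":0,"dx":0,"dy":0.0005,"dz":0,"claw":0},{"ax":0,"ay":0,"az":0,"dx":0,"dy":0.0005,"dz":0,"claw":0}]'
```

```text
t: 9.87
position: [0.5186, -0.0074, 0.062]
tool_rot: [0.707, 0.001, 0.0, -0.707]
force: [0.5, 0.5, 7.5]
opening: 0.0001
```

```bash

python3 -m crank '[{"ax":0,"ay":0,"az":0,"dx":0,"dy":-0.008,"dz":0,"claw":0},{"ax":0,"ay":0,"az":0,"dx":-0.015,"dy":-0.008,"dz":0.035,"claw":0},{"ax":0,"ay":0,"az":0,"dx":-0.005,"dy":-0.007,"dz":0.065,"claw":0},{"ax":0,"ay":0,"az":0,"dx":0,"dy":-0.004,"dz":0.07,"claw":0},{"ax":0,"ay":0,"az":0,"dx":0,"dy":-0.003,"dz":0.07,"claw":0},{"ax":0,"ay":0,"az":0,"dx":0,"dy":-0.003,"dz":0.07,"claw":0}]'
```

```text
t: 10.37
position: [0.5176, 0.0627, 0.0642]
tool_rot: [0.707, 0.0, -0.001, -0.707]
force: [-1.2, -1.1, 1.2]
opening: 0.0
```

```bash

python3 -m crank '[{"ax":0,"ay":0,"az":0,"dx":0,"dy":0.0005,"dz":0,"claw":0},{"ax":0,"ay":0,"az":0,"dx":0,"dy":0.001,"dz":0,"claw":0}]'
```

```text
t: 10.53
position: [0.517, 0.0609, 0.0633]
tool_rot: [0.708, -0.001, 0.0, -0.707]
force: [-0.2, -0.0, -0.5]
opening: -0.0003
```

```bash

python3 -m crank '[{"ax":0,"ay":0,"az":0,"dx":0,"dy":0.0005,"dz":0,"claw":0},{"ax":0,"ay":0,"az":0,"dx":0,"dy":0.001,"dz":0,"claw":0}]'
```

```text
t: 10.7
position: [0.5172, 0.0613, 0.0624]
tool_rot: [0.707, -0.001, 0.0, -0.707]
force: [-0.6, -1.1, 4.1]
opening: 0.0002
```

```bash

python3 -m crank '[{"ax":0,"ay":0,"az":0,"dx":0,"dy":0.0005,"dz":0,"claw":0},{"ax":0,"ay":0,"az":0,"dx":0,"dy":0.0005,"dz":0,"claw":0}]'
```

```text
t: 10.87
position: [0.517, 0.0613, 0.0622]
tool_rot: [0.708, -0.001, -0.0, -0.707]
force: [-1.8, -2.7, 5.6]
opening: 0.0004
```

```bash

python3 -m crank '[{"ax":0,"ay":0,"az":0,"dx":0,"dy":0.0005,"dz":0,"claw":0},{"ax":0,"ay":0,"az":0,"dx":0,"dy":0.0005,"dz":0,"claw":0}]'
```

```text
t: 11.03
position: [0.517, 0.0613, 0.062]
tool_rot: [0.708, -0.001, -0.0, -0.707]
force: [-1.7, -1.3, 9.3]
opening: -0.0002
```

```bash

python3 -m crank '[{"ax":0,"ay":0,"az":0,"dx":0,"dy":-0.008,"dz":0,"claw":0},{"ax":0,"ay":0,"az":0,"dx":-0.0165,"dy":-0.006,"dz":-0.03,"claw":0},{"ax":0,"ay":0,"az":0,"dx":-0.0165,"dy":-0.004,"dz":-0.035,"claw":0},{"ax":0,"ay":0,"az":0,"dx":-0.0165,"dy":-0.003,"dz":-0.035,"claw":0},{"ax":0,"ay":0,"az":0,"dx":-0.0165,"dy":-0.003,"dz":-0.035,"claw":0}]'
python3 - <<'E'
from h import *
f=look('side','side_a')
E
```

```text
t: 11.45
position: [0.5012, 0.0275, 0.0643]
tool_rot: [-0.707, 0.0, -0.0, 0.707]
force: [0.1, 0.6, 0.6]
opening: 0.0003
```

```bash

python3 -m crank '[{"ax":0,"ay":0,"az":0,"dx":0,"dy":0.0005,"dz":0,"claw":0},{"ax":0,"ay":0,"az":0,"dx":0,"dy":0.001,"dz":0,"claw":0},{"ax":0,"ay":0,"az":0,"dx":0,"dy":0.0015,"dz":0,"claw":0},{"ax":0,"ay":0,"az":0,"dx":0,"dy":0.002,"dz":0,"claw":0}]'
```

```text
t: 11.83
position: [0.5015, 0.0287, 0.0624]
tool_rot: [-0.707, -0.001, 0.001, 0.707]
force: [-0.4, 0.4, 3.5]
opening: -0.0
```

```bash

python3 -m crank '[{"ax":0,"ay":0,"az":0,"dx":0,"dy":0.0005,"dz":0,"claw":0},{"ax":0,"ay":0,"az":0,"dx":0,"dy":0.001,"dz":0,"claw":0}]'
```

```text
t: 12.0
position: [0.5012, 0.0286, 0.0615]
tool_rot: [-0.707, -0.001, 0.001, 0.707]
force: [-2.1, 2.0, 5.9]
opening: 0.0002
```

```bash

python3 -m crank '[{"ax":0,"ay":0,"az":0,"dx":0,"dy":0.0005,"dz":0,"claw":0},{"ax":0,"ay":0,"az":0,"dx":0,"dy":0.001,"dz":0,"claw":0}]'
```

```text
t: 12.17
position: [0.5009, 0.0286, 0.0607]
tool_rot: [-0.707, -0.001, 0.001, 0.707]
force: [-1.8, 1.9, 11.3]
opening: -0.0
```

```bash

python3 -m crank '[{"ax":0,"ay":0,"az":0,"dx":0,"dy":0.0003,"dz":0,"claw":0}]'; python3 -c "
from h import *
s=manip.sense();print(s['wrist_torque'],s['position'],s['force'])"
```

```text
t: 12.25
position: [0.5009, 0.0286, 0.0606]
tool_rot: [-0.707, -0.001, 0.001, 0.707]
force: [-2.7, 2.7, 12.5]
opening: 0.0
[ 0.47533763  0.48206426 -0.03471303] [0.50089212 0.0286482  0.06060507] [-2.66135574  2.69791594 12.49673471]
```

```bash

python3 -m crank '[{"ax":0,"ay":0,"az":0,"dx":0,"dy":-0.002,"dz":0,"claw":0},{"ax":0,"ay":0,"az":0,"dx":0,"dy":-0.008,"dz":0,"claw":0},{"ax":0,"ay":0,"az":0,"dx":0,"dy":-0.04,"dz":0.01,"claw":0},{"ax":0,"ay":0,"az":0,"dx":0.01,"dy":-0.07,"dz":0.04,"claw":0.05},{"ax":0,"ay":0,"az":0,"dx":0.03,"dy":-0.09,"dz":0.08,"claw":0.05},{"ax":0,"ay":0,"az":0,"dx":0.03,"dy":-0.09,"dz":0.12,"claw":0.05},{"ax":0,"ay":0,"az":0,"dx":0.03,"dy":-0.09,"dz":0.15,"claw":0.05},{"ax":0,"ay":0,"az":0,"dx":0.03,"dy":-0.09,"dz":0.15,"claw":0.05},{"ax":0,"ay":0,"az":0,"dx":0.03,"dy":-0.09,"dz":0.15,"claw":0.05}]'
python3 - <<'E'
from h import *
f=look('wrist','wrist3')
for n in ['gauge_grip','gauge_nose','lid_center']:
    for r in finder.spot_point(n,'wrist')[:2]: print(' ',n,w(f,r['position']).round(4),round(r['confidence'],2))
m=finder.outline_of('gauge_grip','wrist')[0]['pixels'].astype(np.uint8)
c=max(cv2.findContours(m,0,cv2.CHAIN_APPROX_NONE)[0],key=cv2.contourArea)
print(cv2.minAreaRect(c),[ray(f,*p,0.05).round(4) for p in cv2.boxPoints(cv2.minAreaRect(c))])
E
```

```text
t: 13.0
position: [0.5306, 0.1809, 0.1502]
tool_rot: [-0.707, -0.002, 0.002, 0.707]
force: [-0.7, -0.5, 0.3]
opening: 0.0504
  gauge_grip [0.5193 0.1956 0.063 ] 0.66
  gauge_nose [0.5628 0.2127 0.0528] 0.91
  lid_center [0.5497 0.0256 0.0604] 0.61
((311.1603698730469, 218.31130981445312), (88.32283782958984, 25.411701202392578), 74.05460357666016) [array([0.5085, 0.1845, 0.05  ]), array([0.5037, 0.2004, 0.05  ]), array([0.5642, 0.2193, 0.05  ]), array([0.5697, 0.2023, 0.05  ])]
```

View pics/wrist3.png

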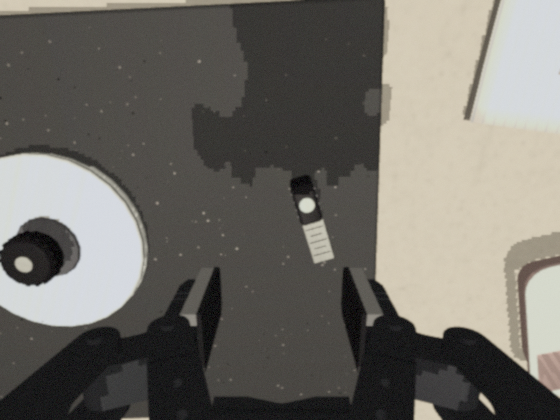

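```bash
python3 - <<'E'
from h import *
f=grab_frame('wrist'); im=f['image']
cv2.imwrite('pics/crop3.png',cv2.resize(im[160:280,260:370,::-1],None,fx=5,fy=5,interpolation=cv2.INTER_CUBIC))
n=ray(f,323.5,262,.051); g=ray(f,307,205,.076); print(n,g,np.degrees(np.arctan2(*(n-g)[1::-1])),np.hypot(*(n-g)[:2]))
E
```

```text
[0.5674399  0.20474417 0.051     ] [0.51839293 0.19073393 0.076     ] 15.941967576880982 0.05100874233503629
```

View pics/crop3.png

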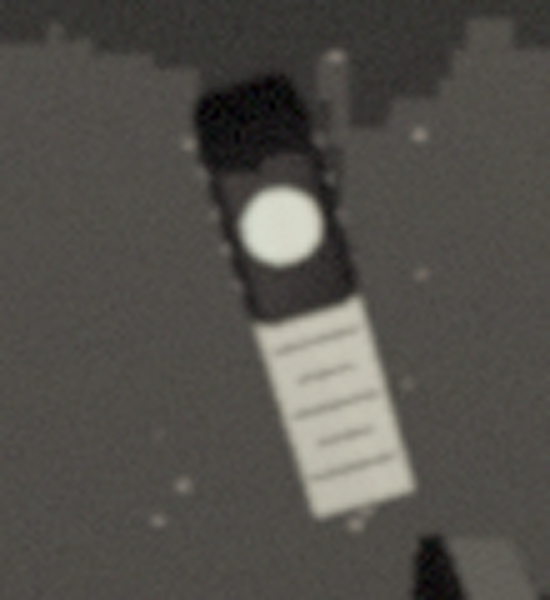

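```bash
python3 - <<'E'
from h import *
f=grab_frame('wrist'); im=f['image']
n=ray(f,333,261,.051); g=ray(f,316.4,205,.076); r=ray(f,321.6,222,.0563);a,b=ray(f,323,264,.051),ray(f,342.8,258,.051)
print(n,g,r,np.degrees(np.arctan2(*(n-g)[1::-1])),np.hypot(*(n-g)[:2]),np.degrees(np.arctan2(*(n-r)[1::-1])),np.hypot(*(n-r)[:2]),np.hypot(*(a-b)[:2]),np.degrees(np.arctan2(*(b-a)[1::-1])))
print(manip.sense()['position'],manip.sense()['t'])
E
```

```text
[0.56685789 0.21167237 0.051     ] [0.51855429 0.19664086 0.076     ] [0.53612332 0.20225833 0.0563    ] 17.285529582036947 0.05058837030300507 17.029910834906513 0.03214401451153583 0.01443203726874303 108.42750917458696
[0.53092043 0.17601079 0.14981148] 13.35
```

```bash

python3 -m crank '[{"ax":0,"ay":-6,"az":0,"dx":-0.012,"dy":0.0,"dz":0.021,"claw":0.05},{"ax":0,"ay":-12,"az":0,"dx":-0.012,"dy":0.03,"dz":0.021,"claw":0.05},{"ax":0,"ay":-17.2,"az":0,"dx":-0.012,"dy":0.06,"dz":0.021,"claw":0.05},{"ax":0,"ay":-17.2,"az":0,"dx":-0.012,"dy":0.08,"dz":0.021,"claw":0.05},{"ax":0,"ay":-17.2,"az":0,"dx":-0.012,"dy":0.092,"dz":0.021,"claw":0.05},{"ax":0,"ay":-17.2,"az":0,"dx":-0.012,"dy":0.097,"dz":0.021,"claw":0.05},{"ax":0,"ay":-17.2,"az":0,"dx":-0.012,"dy":0.097,"dz":0.021,"claw":0.05},{"ax":0,"ay":-17.2,"az":0,"dx":-0.012,"dy":0.097,"dz":0.021,"claw":0.05}]'
python3 - <<'E'
from h import *
s=manip.sense();print(s['position'],Ro.from_quat(s['tool_rot']).as_matrix().round(3))
look('wrist','wrist4')
E
```

```text
t: 14.02
position: [0.5196, 0.1987, 0.0535]
tool_rot: [0.699, 0.106, -0.105, -0.699]
force: [0.7, -0.1, -0.1]
opening: 0.0496
[0.51959112 0.19866152 0.05352675] [[ 0.955  0.001 -0.296]
 [ 0.296  0.     0.955]
 [ 0.001 -1.    -0.   ]]
```

View pics/wrist4.png

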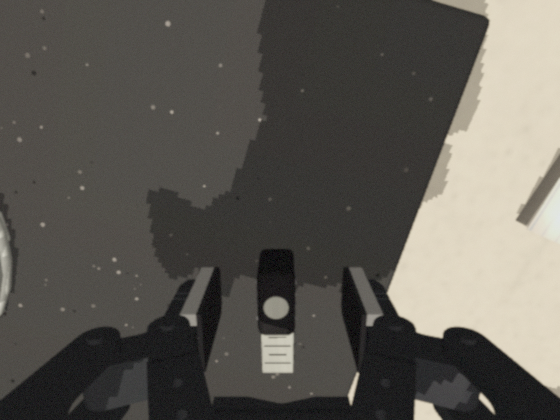

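```bash

python3 -m crank '[{"ax":0,"ay":0,"az":0,"dx":0,"dy":0.0005,"dz":0,"claw":0.01},{"ax":0,"ay":0,"az":0,"dx":0,"dy":0.0005,"dz":0,"claw":0.01},{"ax":0,"ay":0,"az":0,"dx":0,"dy":0.0005,"dz":0,"claw":0.01},{"ax":0,"ay":0,"az":0,"dx":0,"dy":0.0005,"dz":0,"claw":0.01},{"ax":0,"ay":0,"az":0,"dx":0,"dy":0.0005,"dz":0,"claw":0.01},{"ax":0,"ay":0,"az":0,"dx":0,"dy":0.0005,"dz":0,"claw":0.01},{"ax":0,"ay":0,"az":0,"dx":0,"dy":0.0005,"dz":0,"claw":0.01},{"ax":0,"ay":0,"az":0,"dx":0,"dy":0.0005,"dz":0,"claw":0.01}]'
```

```text
t: 14.73
position: [0.5196, 0.1989, 0.0535]
tool_rot: [-0.699, -0.107, 0.105, 0.699]
force: [0.4, -0.9, 6.5]
opening: 0.0129
```

```bash

python3 -m crank '[{"ax":0,"ay":0,"az":0,"dx":0,"dy":-0.01,"dz":0,"claw":0.01},{"ax":0,"ay":4,"az":0,"dx":-0.02,"dy":-0.022,"dz":-0.02,"claw":0.01},{"ax":0,"ay":8,"az":0,"dx":-0.04,"dy":-0.022,"dz":-0.04,"claw":0.01},{"ax":0,"ay":12,"az":0,"dx":-0.065,"dy":-0.022,"dz":-0.065,"claw":0.01},{"ax":0,"ay":17.2,"az":0,"dx":-0.09,"dy":-0.022,"dz":-0.09,"claw":0.01},{"ax":0,"ay":17.2,"az":0,"dx":-0.115,"dy":-0.022,"dz":-0.114,"claw":0.01},{"ax":0,"ay":17.2,"az":0,"dx":-0.132,"dy":-0.022,"dz":-0.13,"claw":0.01},{"ax":0,"ay":17.2,"az":0,"dx":-0.138,"dy":-0.022,"dz":-0.1365,"claw":0.01},{"ax":0,"ay":17.2,"az":0,"dx":-0.138,"dy":-0.022,"dz":-0.1365,"claw":0.01},{"ax":0,"ay":17.2,"az":0,"dx":-0.138,"dy":-0.022,"dz":-0.1365,"claw":0.01}]'
python3 - <<'E'
from h import *
s=manip.sense();print(s['position'],Ro.from_quat(s['tool_rot']).as_matrix().round(4),s['opening'])
f=look('wrist','wrist5');look('scene','scene5')
for n in ['gauge_grip','gauge_nose','lid_center']:
    for r in finder.spot_point(n,'wrist')[:1]: print(' ',n,w(f,r['position']).round(4),round(r['confidence'],2))
E
```

```text
t: 15.57
position: [0.429, 0.0282, 0.0749]
tool_rot: [-0.707, -0.001, -0.0, 0.707]
force: [0.8, 0.6, -0.5]
opening: 0.0125
[0.42897802 0.02818146 0.07491276] [[ 1.0e+00  2.2e-03 -8.0e-04]
 [ 8.0e-04  9.0e-04  1.0e+00]
 [ 2.2e-03 -1.0e+00  9.0e-04]] 0.012517833633029888
  gauge_grip [0.4289 0.0282 0.0854] 0.74
  gauge_nose [0.4752 0.0289 0.0737] 0.84
```

View pics/wrist5.png

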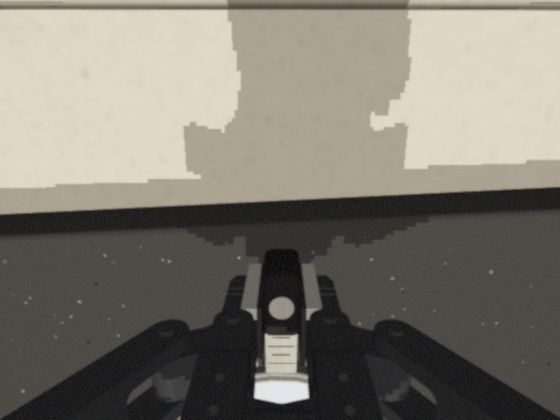

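View pics/scene5.png

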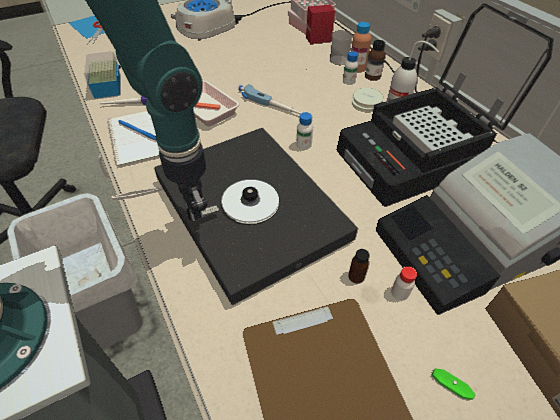

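```bash

python3 -m crank '[{"ax":0,"ay":0,"az":0,"dx":0,"dy":0.01,"dz":-0.0005,"claw":0.01},{"ax":0,"ay":0,"az":0,"dx":0,"dy":0.018,"dz":-0.0005,"claw":0.01},{"ax":0,"ay":0,"az":0,"dx":0,"dy":0.02,"dz":-0.0005,"claw":0.01},{"ax":0,"ay":0,"az":0,"dx":0,"dy":0.02,"dz":-0.0005,"claw":0.01}]'
python3 - <<'E'
from h import *
f=look('wrist','wrist6')
im=f['image']
cv2.imwrite('pics/crop6.png',cv2.resize(im[280:410,220:350,::-1],None,fx=5,fy=5,interpolation=cv2.INTER_CUBIC))
print(proj(f,[0.4905,0.0275,0.058]),proj(f,[0.479,0.0275,0.053]))
E
```

```text
t: 16.15
position: [0.4276, 0.0275, 0.0539]
tool_rot: [0.707, 0.0, -0.001, -0.707]
force: [0.9, -0.1, -0.5]
opening: 0.0129
(np.float64(281.2030108258924), np.float64(409.21725627978685)) (np.float64(281.22765569461575), np.float64(380.89970022170866))
```

View pics/crop6.png

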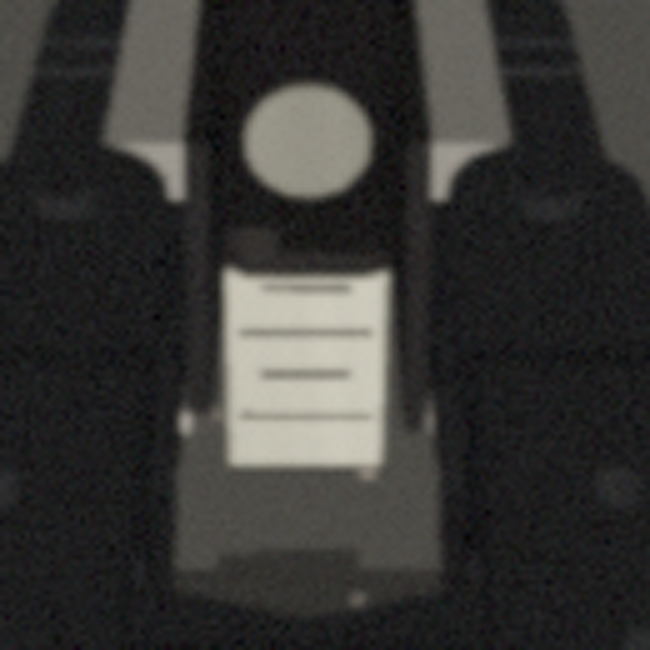

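```bash

python3 -m crank '[{"ax":0,"ay":0,"az":0,"dx":0,"dy":0.0005,"dz":0,"claw":0.01},{"ax":0,"ay":0,"az":0,"dx":0,"dy":0.0005,"dz":0,"claw":0.01}]'
python3 - <<'E'
from h import *
import pickle
f=grab_frame('wrist')
print(ray(f,281,373.2,.051), ray(f,281.4,308,.076), manip.sense()['position'])
E
```

```text
t: 16.37
position: [0.4277, 0.027, 0.0541]
tool_rot: [0.707, 0.0, -0.0, -0.707]
force: [0.7, 0.4, -0.6]
opening: 0.0131
[0.47672625 0.02690486 0.051     ] [0.42636402 0.02706299 0.076     ] [0.42772959 0.02701825 0.05413794]
```

```bash

python3 -m crank '[{"ax":0,"ay":0,"az":0,"dx":0,"dy":0.0004,"dz":0,"claw":0.01},{"ax":0,"ay":0,"az":0,"dx":0,"dy":0.0004,"dz":0,"claw":0.01},{"ax":0,"ay":0,"az":0,"dx":0,"dy":0.0004,"dz":0,"claw":0.01}]'
```

```text
t: 16.67
position: [0.4277, 0.027, 0.0537]
tool_rot: [-0.707, -0.0, 0.0, 0.707]
force: [0.4, -0.4, -1.1]
opening: 0.0131
```

```bash

python3 -m crank '[{"ax":0,"ay":0,"az":0,"dx":0,"dy":0.0004,"dz":0,"claw":0.01},{"ax":0,"ay":0,"az":0,"dx":0,"dy":0.0004,"dz":0,"claw":0.01},{"ax":0,"ay":0,"az":0,"dx":0,"dy":0.0004,"dz":0,"claw":0.01}]'
```

```text
t: 16.92
position: [0.4277, 0.027, 0.0535]
tool_rot: [-0.707, -0.0, 0.0, 0.707]
force: [-1.0, 0.4, 3.5]
opening: 0.0128
```

```bash

python3 -m crank '[{"ax":0,"ay":0,"az":0,"dx":0.002,"dy":-0.0002,"dz":0,"claw":0.01},{"ax":0,"ay":0,"az":0,"dx":0.005,"dy":-0.0002,"dz":0,"claw":0.01},{"ax":0,"ay":0,"az":0,"dx":0.009,"dy":-0.0002,"dz":0,"claw":0.01},{"ax":0,"ay":0,"az":0,"dx":0.012,"dy":-0.0002,"dz":0,"claw":0.01},{"ax":0,"ay":0,"az":0,"dx":0.013,"dy":-0.0002,"dz":0,"claw":0.01},{"ax":0,"ay":0,"az":0,"dx":0.013,"dy":-0.0002,"dz":0,"claw":0.01}]'
python3 - <<'E'
from h import *
f=look('wrist','wrist7')
im=f['image']
cv2.imwrite('pics/crop7.png',cv2.resize(im[280:410,220:350,::-1],None,fx=5,fy=5,interpolation=cv2.INTER_CUBIC))
E
```

```text
t: 17.42
position: [0.43, 0.0263, 0.0534]
tool_rot: [0.708, -0.006, -0.008, -0.706]
force: [-14.1, 1.8, 21.2]
opening: 0.0128
```

View pics/crop7.png

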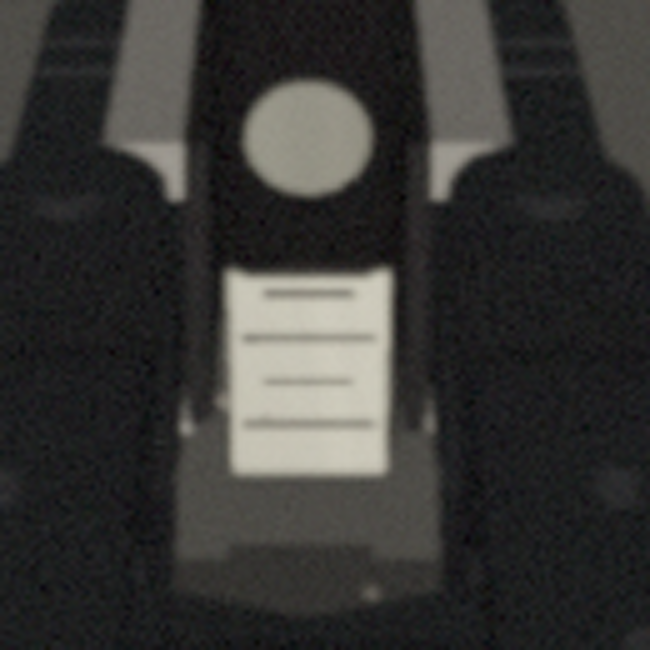

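```bash

python3 -m crank '[{"ax":0,"ay":0,"az":0,"dx":0.0022,"dy":-0.0012,"dz":0,"claw":0.01},{"ax":0,"ay":0,"az":0,"dx":0.0022,"dy":-0.0012,"dz":0,"claw":0.01}]'
python3 - <<'E'
from h import *
s=manip.sense();print(s['position'],s['force'],s['wrist_torque'],s['qpos'].round(3),Ro.from_quat(s['tool_rot']).as_matrix().round(4))
E
```

```text
t: 17.63
position: [0.4424, 0.0271, 0.0547]
tool_rot: [-0.707, -0.0, 0.0, 0.707]
force: [0.6, 0.2, -0.8]
opening: 0.0128
[0.44235192 0.02710743 0.05471349] [ 0.59885903  0.23800297 -0.78817542] [ 0.06503824 -0.07189686  0.02657068] [-0.153  0.577 -0.014  2.346  0.036  0.218  1.373] [[ 1.0e+00 -0.0e+00 -1.4e-03]
 [ 1.4e-03  2.0e-04  1.0e+00]
 [-0.0e+00 -1.0e+00  2.0e-04]]
```

```bash

python3 - <<'E'
from h import *
f=look('wrist','wrist8')
im=f['image']
cv2.imwrite('pics/crop8.png',cv2.resize(im[280:410,220:350,::-1],None,fx=5,fy=5,interpolation=cv2.INTER_CUBIC))
f=look('scene','scene8'); p=proj(f,[.49,.028,.055]); print(p)
a,b=map(int,p); cv2.imwrite('pics/s8.png',cv2.resize(f['image'][b-45:b+45,a-50:a+80,::-1],None,fx=6,fy=6,interpolation=cv2.INTER_CUBIC))
E
```

```text
(np.float64(223.33107220353685), np.float64(210.92650827241448))
```

View pics/crop8.png

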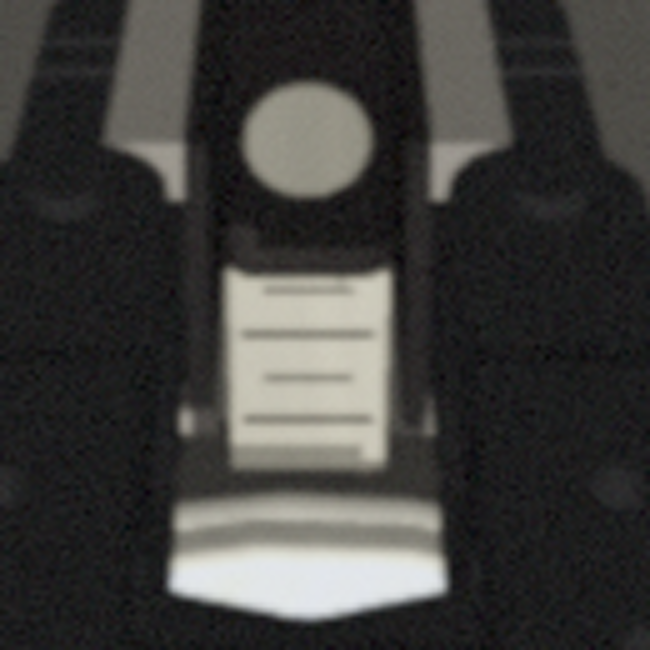

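View pics/s8.png

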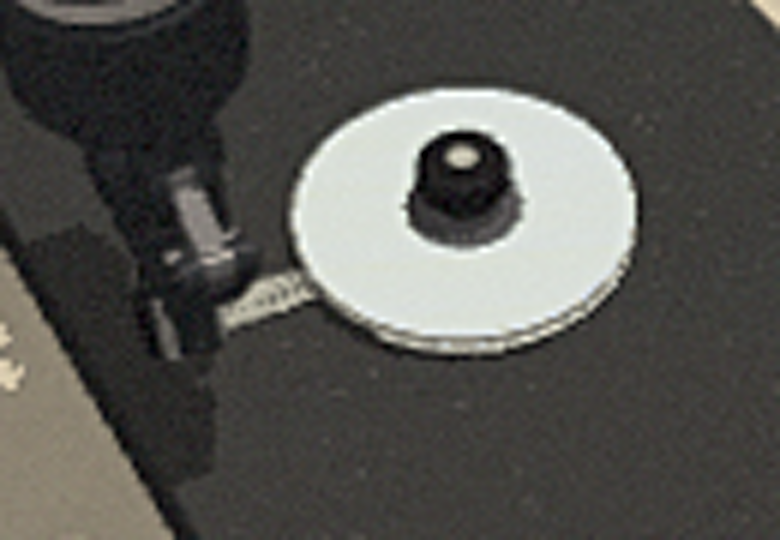

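```bash

python3 -m crank '[{"ax":0,"ay":0,"az":0,"dx":0.001,"dy":0.0005,"dz":0,"claw":0.01},{"ax":0,"ay":0,"az":0,"dx":0.002,"dy":0.0005,"dz":0,"claw":0.01},{"ax":0,"ay":0,"az":0,"dx":0.003,"dy":0.0005,"dz":0,"claw":0.01},{"ax":0,"ay":0,"az":0,"dx":0.004,"dy":0.0005,"dz":0,"claw":0.01},{"ax":0,"ay":0,"az":0,"dx":0.004,"dy":0.0005,"dz":0,"claw":0.01}]'
```

```text
t: 18.15
position: [0.4475, 0.0271, 0.0541]
tool_rot: [-0.707, -0.001, 0.0, 0.707]
force: [-0.3, 0.0, -0.1]
opening: 0.0131
```

```bash

python3 -m crank '[{"ax":0,"ay":0,"az":0,"dx":0.001,"dy":0,"dz":0,"claw":0.01},{"ax":0,"ay":0,"az":0,"dx":0.002,"dy":0,"dz":0,"claw":0.01},{"ax":0,"ay":0,"az":0,"dx":0.002,"dy":0,"dz":0,"claw":0.01}]'
```

```text
t: 18.4
position: [0.4492, 0.0271, 0.0541]
tool_rot: [-0.707, -0.001, 0.0, 0.707]
force: [-0.8, 0.5, 0.1]
opening: 0.013
```

```bash

python3 -m crank '[{"ax":0,"ay":0,"az":0,"dx":0.001,"dy":0,"dz":0,"claw":0.01},{"ax":0,"ay":0,"az":0,"dx":0.001,"dy":0,"dz":0,"claw":0.01},{"ax":0,"ay":0,"az":0,"dx":0.001,"dy":0,"dz":0,"claw":0.01}]'
```

```text
t: 18.65
position: [0.4499, 0.027, 0.0541]
tool_rot: [0.707, 0.0, -0.0, -0.707]
force: [0.4, 0.2, -1.3]
opening: 0.013
```

```bash

python3 -m crank '[{"ax":0,"ay":0,"az":0,"dx":0.001,"dy":0,"dz":0,"claw":0.01},{"ax":0,"ay":0,"az":0,"dx":0.001,"dy":0,"dz":0,"claw":0.01},{"ax":0,"ay":0,"az":0,"dx":0.001,"dy":0,"dz":0,"claw":0.01}]'
```

```text
t: 18.9
position: [0.4509, 0.0271, 0.0541]
tool_rot: [-0.707, -0.0, 0.0, 0.707]
force: [0.3, -0.1, -1.2]
opening: 0.0126
```

```bash

python3 -m crank '[{"ax":0,"ay":0,"az":0,"dx":0.001,"dy":0,"dz":0,"claw":0.01},{"ax":0,"ay":0,"az":0,"dx":0.001,"dy":0,"dz":0,"claw":0.01},{"ax":0,"ay":0,"az":0,"dx":0.001,"dy":0,"dz":0,"claw":0.01}]'
```

```text
t: 19.15
position: [0.452, 0.0271, 0.0541]
tool_rot: [-0.707, -0.0, 0.0, 0.707]
force: [-0.2, -0.4, -1.5]
opening: 0.0132
```

```bash

python3 -m crank '[{"ax":0,"ay":0,"az":0,"dx":0.001,"dy":0,"dz":0,"claw":0.01},{"ax":0,"ay":0,"az":0,"dx":0.001,"dy":0,"dz":0,"claw":0.01},{"ax":0,"ay":0,"az":0,"dx":0.001,"dy":0,"dz":0,"claw":0.01}]'
```

```text
t: 19.4
position: [0.453, 0.0271, 0.0541]
tool_rot: [-0.707, -0.0, 0.0, 0.707]
force: [0.5, -0.2, -0.7]
opening: 0.0129
```

```bash

python3 -m crank '[{"ax":0,"ay":0,"az":0,"dx":0.001,"dy":0,"dz":0,"claw":0.01},{"ax":0,"ay":0,"az":0,"dx":0.001,"dy":0,"dz":0,"claw":0.01},{"ax":0,"ay":0,"az":0,"dx":0.001,"dy":0,"dz":0,"claw":0.01}]'
```

```text
t: 19.65
position: [0.454, 0.0271, 0.0541]
tool_rot: [-0.707, -0.0, 0.0, 0.707]
force: [0.3, -0.6, -1.1]
opening: 0.0127
```

```bash

python3 -m crank '[{"ax":0,"ay":0,"az":0,"dx":0.001,"dy":0,"dz":0,"claw":0.01},{"ax":0,"ay":0,"az":0,"dx":0.001,"dy":0,"dz":0,"claw":0.01},{"ax":0,"ay":0,"az":0,"dx":0.001,"dy":0,"dz":0,"claw":0.01}]'
```

```text
t: 19.9
position: [0.455, 0.0271, 0.0541]
tool_rot: [-0.707, -0.0, 0.0, 0.707]
force: [0.0, -0.6, -1.2]
opening: 0.0127
```

```bash

python3 - <<'E'
from h import *
f=look('wrist','wrist9')
im=f['image']
cv2.imwrite('pics/crop9.png',cv2.resize(im[280:410,220:350,::-1],None,fx=5,fy=5,interpolation=cv2.INTER_CUBIC))
print(manip.sense()['force'],manip.sense()['position'])
E
```

```text
[ 0.38723532 -1.13101497 -0.95360104] [0.4549161  0.02705172 0.05411504]
```

View pics/crop9.png

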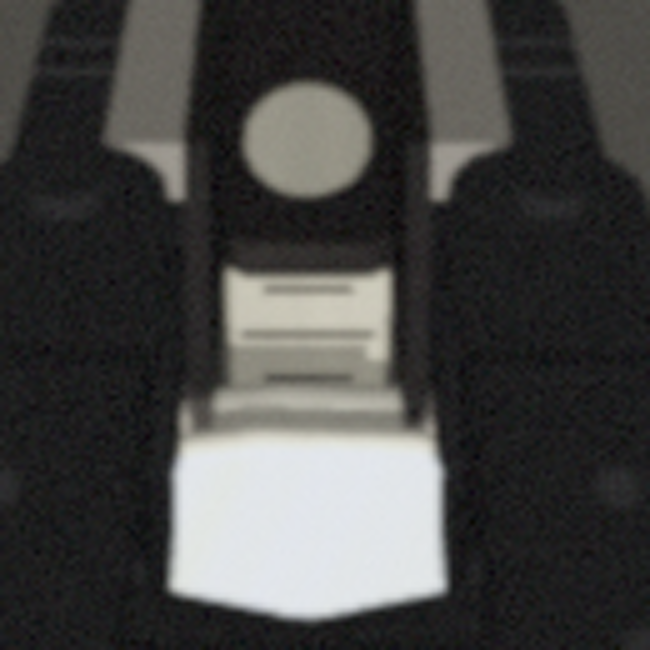

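```bash

python3 -m crank '[{"ax":0,"ay":0,"az":0,"dx":0.001,"dy":0,"dz":0,"claw":0.01},{"ax":0,"ay":0,"az":0,"dx":0.002,"dy":0,"dz":0,"claw":0.01},{"ax":0,"ay":0,"az":0,"dx":0.002,"dy":0,"dz":0,"claw":0.01}]'
```

```text
t: 20.2
position: [0.4573, 0.0271, 0.0541]
tool_rot: [-0.707, -0.001, 0.0, 0.707]
force: [-0.2, 0.3, -0.3]
opening: 0.0129
```

```bash

python3 -m crank '[{"ax":0,"ay":0,"az":0,"dx":0.001,"dy":0,"dz":0,"claw":0.01},{"ax":0,"ay":0,"az":0,"dx":0.001,"dy":0,"dz":0,"claw":0.01},{"ax":0,"ay":0,"az":0,"dx":0.001,"dy":0,"dz":0,"claw":0.01}]'
```

```text
t: 20.45
position: [0.458, 0.0271, 0.0541]
tool_rot: [-0.707, -0.0, 0.0, 0.707]
force: [0.1, -0.5, -0.3]
opening: 0.0126
```

```bash

python3 -m crank '[{"ax":0,"ay":0,"az":0,"dx":0.001,"dy":0,"dz":0,"claw":0.01},{"ax":0,"ay":0,"az":0,"dx":0.001,"dy":0,"dz":0,"claw":0.01},{"ax":0,"ay":0,"az":0,"dx":0.001,"dy":0,"dz":0,"claw":0.01}]'
```

```text
t: 20.7
position: [0.4589, 0.0271, 0.0541]
tool_rot: [-0.707, -0.0, 0.0, 0.707]
force: [0.6, 0.1, -0.9]
opening: 0.0129
```

```bash

python3 -m crank '[{"ax":0,"ay":0,"az":0,"dx":0,"dy":0.0004,"dz":0,"claw":0.01},{"ax":0,"ay":0,"az":0,"dx":0,"dy":0.0004,"dz":0,"claw":0.035},{"ax":0,"ay":0,"az":0,"dx":0,"dy":0.0004,"dz":0,"claw":0.035},{"ax":0,"ay":0,"az":0,"dx":0,"dy":0.0004,"dz":0,"claw":0.035},{"ax":0,"ay":0,"az":0,"dx":0,"dy":-0.02,"dz":0,"claw":0.035},{"ax":0,"ay":0,"az":0,"dx":0,"dy":-0.034,"dz":0,"claw":0.035},{"ax":0,"ay":0,"az":0,"dx":-0.01,"dy":-0.036,"dz":0,"claw":0.0},{"ax":0,"ay":0,"az":0,"dx":-0.03,"dy":-0.036,"dz":0,"claw":0.0},{"ax":0,"ay":0,"az":0,"dx":-0.03,"dy":-0.036,"dz":0,"claw":0.0},{"ax":0,"ay":0,"az":0,"dx":-0.03,"dy":-0.036,"dz":0,"claw":0.0},{"ax":0,"ay":0,"az":0,"dx":-0.03,"dy":-0.036,"dz":0,"claw":0.0},{"ax":0,"ay":0,"az":0,"dx":-0.03,"dy":-0.036,"dz":0,"claw":0.0}]'
python3 - <<'E'
from h import *
f=look('wrist','wrist10')
f=look('scene','scene10'); p=proj(f,[.49,.028,.055])
a,b=map(int,p); cv2.imwrite('pics/s10.png',cv2.resize(f['image'][b-45:b+45,a-50:a+80,::-1],None,fx=6,fy=6,interpolation=cv2.INTER_CUBIC))
E
```

```text
t: 21.7
position: [0.4296, 0.0272, 0.0899]
tool_rot: [-0.707, -0.001, 0.0, 0.707]
force: [-0.3, 0.5, 0.2]
opening: -0.0003
```

View pics/s10.png

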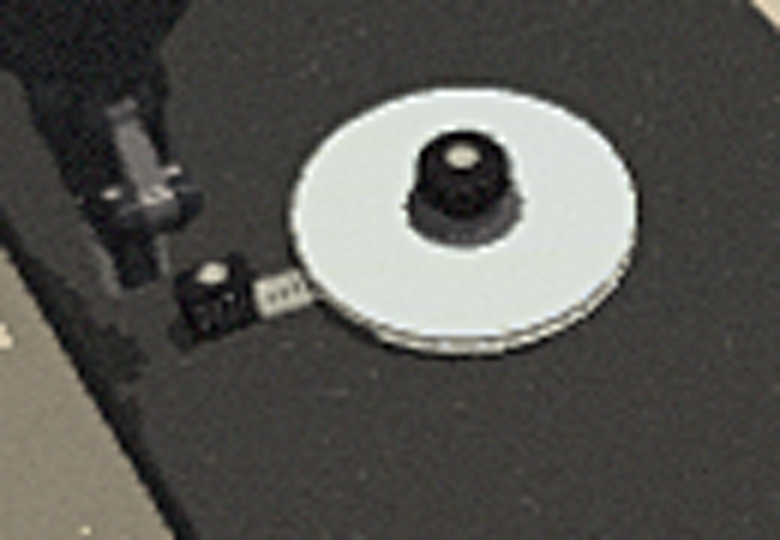

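View pics/wrist10.png

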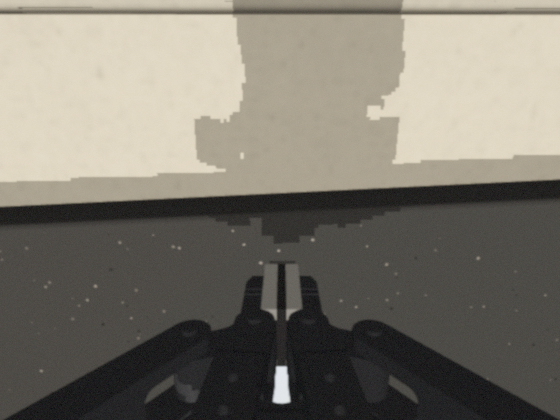

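```bash

python3 -m crank '[{"ax":0,"ay":0,"az":0,"dx":-0.001,"dy":0.02,"dz":0,"claw":0.0},{"ax":0,"ay":0,"az":0,"dx":-0.001,"dy":0.03,"dz":0,"claw":0.0},{"ax":0,"ay":0,"az":0,"dx":-0.001,"dy":0.032,"dz":0,"claw":0.0},{"ax":0,"ay":0,"az":0,"dx":-0.001,"dy":0.032,"dz":0,"claw":0.0}]'
```

```text
t: 22.13
position: [0.4278, 0.027, 0.0575]
tool_rot: [0.707, -0.0, -0.001, -0.707]
force: [-0.3, -0.7, -0.2]
opening: -0.0003
```

```bash

python3 -m crank '[{"ax":0,"ay":0,"az":0,"dx":0.001,"dy":0,"dz":0,"claw":0.0},{"ax":0,"ay":0,"az":0,"dx":0.002,"dy":0,"dz":0,"claw":0.0},{"ax":0,"ay":0,"az":0,"dx":0.003,"dy":0,"dz":0,"claw":0.0},{"ax":0,"ay":0,"az":0,"dx":0.004,"dy":0,"dz":0,"claw":0.0},{"ax":0,"ay":0,"az":0,"dx":0.004,"dy":0,"dz":0,"claw":0.0}]'
```

```text
t: 22.55
position: [0.4325, 0.0271, 0.0585]
tool_rot: [-0.707, -0.001, -0.0, 0.707]
force: [1.0, 0.5, -0.4]
opening: 0.0003
```

Now 1 mm steps, watching Fx.

```bash

python3 -m crank '[{"ax":0,"ay":0,"az":0,"dx":0.0005,"dy":0,"dz":0,"claw":0.0},{"ax":0,"ay":0,"az":0,"dx":0.001,"dy":0,"dz":0,"claw":0.0},{"ax":0,"ay":0,"az":0,"dx":0.001,"dy":0,"dz":0,"claw":0.0}]'
```

```text
t: 22.8
position: [0.4327, 0.027, 0.0582]
tool_rot: [0.707, 0.0, -0.0, -0.707]
force: [-0.9, -0.1, 1.3]
opening: -0.0007
```

```bash

python3 -m crank '[{"ax":0,"ay":0,"az":0,"dx":0.0005,"dy":0,"dz":0,"claw":0.0},{"ax":0,"ay":0,"az":0,"dx":0.001,"dy":0,"dz":0,"claw":0.0},{"ax":0,"ay":0,"az":0,"dx":0.001,"dy":0,"dz":0,"claw":0.0}]'
```

```text
t: 23.05
position: [0.4335, 0.0269, 0.0581]
tool_rot: [0.707, 0.0, -0.001, -0.707]
force: [-0.8, -0.0, 0.0]
opening: -0.0001
```

```bash

python3 -m crank '[{"ax":0,"ay":0,"az":0,"dx":0.0005,"dy":0,"dz":0,"claw":0.0},{"ax":0,"ay":0,"az":0,"dx":0.001,"dy":0,"dz":0,"claw":0.0},{"ax":0,"ay":0,"az":0,"dx":0.001,"dy":0,"dz":0,"claw":0.0}]'
```

```text
t: 23.3
position: [0.4354, 0.0271, 0.0581]
tool_rot: [-0.707, -0.001, 0.0, 0.707]
force: [-1.0, 0.4, -0.9]
opening: 0.0
```

```bash

python3 -m crank '[{"ax":0,"ay":0,"az":0,"dx":0.0005,"dy":0,"dz":0,"claw":0.0},{"ax":0,"ay":0,"az":0,"dx":0.001,"dy":0,"dz":0,"claw":0.0},{"ax":0,"ay":0,"az":0,"dx":0.001,"dy":0,"dz":0,"claw":0.0}]'
```

```text
t: 23.55
position: [0.4358, 0.027, 0.0581]
tool_rot: [0.707, 0.0, -0.0, -0.707]
force: [-0.5, 0.2, 0.4]
opening: 0.0001
```

```bash

python3 -m crank '[{"ax":0,"ay":0,"az":0,"dx":0.0005,"dy":0,"dz":0,"claw":0.0},{"ax":0,"ay":0,"az":0,"dx":0.001,"dy":0,"dz":0,"claw":0.0},{"ax":0,"ay":0,"az":0,"dx":0.001,"dy":0,"dz":0,"claw":0.0}]'
```

```text
t: 23.8
position: [0.4374, 0.0271, 0.0581]
tool_rot: [-0.707, -0.001, 0.0, 0.707]
force: [-1.2, -0.3, 0.5]
opening: -0.0002
```

```bash

python3 -m crank '[{"ax":0,"ay":0,"az":0,"dx":0.0005,"dy":0,"dz":0,"claw":0.0},{"ax":0,"ay":0,"az":0,"dx":0.001,"dy":0,"dz":0,"claw":0.0},{"ax":0,"ay":0,"az":0,"dx":0.001,"dy":0,"dz":0,"claw":0.0}]'
```

```text
t: 24.05
position: [0.4376, 0.027, 0.0581]
tool_rot: [0.707, 0.0, -0.001, -0.707]
force: [-0.6, -0.3, 1.3]
opening: 0.0
```

```bash

python3 -m crank '[{"ax":0,"ay":0,"az":0,"dx":0.0005,"dy":0,"dz":0,"claw":0.0},{"ax":0,"ay":0,"az":0,"dx":0.001,"dy":0,"dz":0,"claw":0.0},{"ax":0,"ay":0,"az":0,"dx":0.001,"dy":0,"dz":0,"claw":0.0}]'
```

```text
t: 24.3
position: [0.4394, 0.0271, 0.0581]
tool_rot: [-0.707, -0.001, 0.0, 0.707]
force: [0.2, -0.2, -0.3]
opening: 0.0002
```

```bash

python3 - <<'E'
from h import *
f=look('scene','scene11'); p=proj(f,[.49,.028,.055])
a,b=map(int,p); cv2.imwrite('pics/s11.png',cv2.resize(f['image'][b-45:b+45,a-50:a+80,::-1],None,fx=6,fy=6,interpolation=cv2.INTER_CUBIC))
f=look('side','side11'); p=proj(f,[.49,.028,.055])
a,b=map(int,p); cv2.imwrite('pics/d11.png',cv2.resize(f['image'][b-45:b+45,a-80:a+50,::-1],None,fx=6,fy=6,interpolation=cv2.INTER_CUBIC))
E
```

```text
(no output)
```

View pics/s11.png

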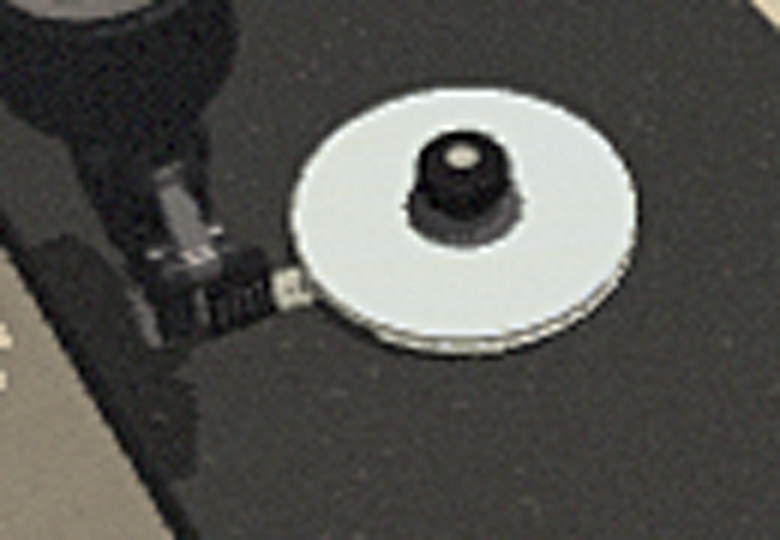

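View pics/d11.png

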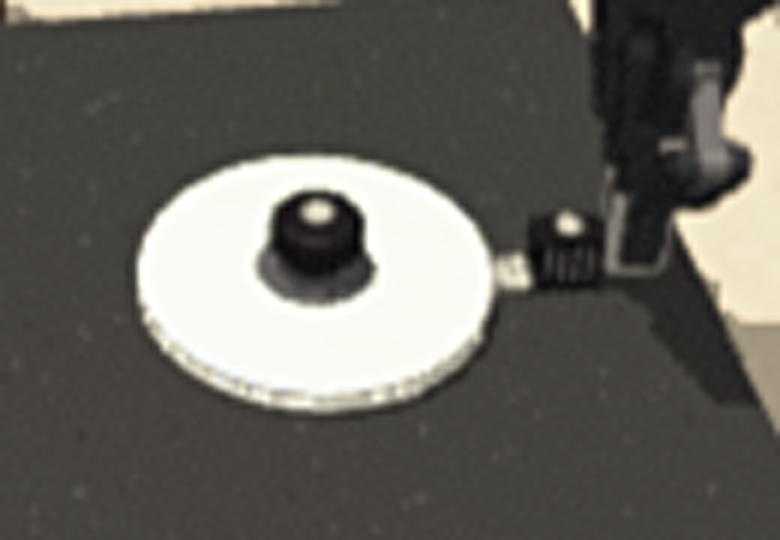

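```bash

python3 -m crank '[{"ax":0,"ay":0,"az":0,"dx":0.0005,"dy":0,"dz":0,"claw":0.0},{"ax":0,"ay":0,"az":0,"dx":0.001,"dy":0,"dz":0,"claw":0.0},{"ax":0,"ay":0,"az":0,"dx":0.001,"dy":0,"dz":0,"claw":0.0}]'
```

```text
t: 24.65
position: [0.4398, 0.027, 0.0581]
tool_rot: [0.707, 0.0, -0.0, -0.707]
force: [-0.0, -0.1, -0.7]
opening: -0.0002
```

```bash

python3 -m crank '[{"ax":0,"ay":0,"az":0,"dx":0.0005,"dy":0,"dz":0,"claw":0.0},{"ax":0,"ay":0,"az":0,"dx":0.001,"dy":0,"dz":0,"claw":0.0},{"ax":0,"ay":0,"az":0,"dx":0.001,"dy":0,"dz":0,"claw":0.0}]'
```

```text
t: 24.9
position: [0.4414, 0.0271, 0.0581]
tool_rot: [-0.707, -0.001, 0.0, 0.707]
force: [1.0, 0.5, -0.7]
opening: 0.0002
```

```bash

python3 -m crank '[{"ax":0,"ay":0,"az":0,"dx":0.0005,"dy":0,"dz":0,"claw":0.0},{"ax":0,"ay":0,"az":0,"dx":0.001,"dy":0,"dz":0,"claw":0.0},{"ax":0,"ay":0,"az":0,"dx":0.001,"dy":0,"dz":0,"claw":0.0}]'
```

```text
t: 25.15
position: [0.4413, 0.027, 0.0581]
tool_rot: [0.707, 0.0, -0.001, -0.707]
force: [-2.3, 0.1, 1.8]
opening: -0.0
```

```bash

python3 -m crank '[{"ax":0,"ay":0,"az":0,"dx":0.0005,"dy":0,"dz":0,"claw":0.0},{"ax":0,"ay":0,"az":0,"dx":0.001,"dy":0,"dz":0,"claw":0.0},{"ax":0,"ay":0,"az":0,"dx":0.001,"dy":0,"dz":0,"claw":0.0}]'
```

```text
t: 25.4
position: [0.4418, 0.0269, 0.058]
tool_rot: [0.707, -0.0, -0.001, -0.707]
force: [-2.9, 0.0, 3.1]
opening: -0.0004
```

```bash

python3 -m crank '[{"ax":0,"ay":0,"az":0,"dx":0.0005,"dy":0,"dz":0,"claw":0.0},{"ax":0,"ay":0,"az":0,"dx":0.0005,"dy":0,"dz":0,"claw":0.0}]'
```

```text
t: 25.57
position: [0.4421, 0.0269, 0.058]
tool_rot: [0.707, -0.0, -0.001, -0.707]
force: [-4.5, 0.6, 4.4]
opening: -0.0001
```

```bash

python3 - <<'E'
from h import *
F=[];P=[]
for i in range(3):
    f=grab_frame('scene'); s=manip.sense(); F.append(s['force']);P.append(s['position'])
print(np.array(F).round(1),np.mean(P,0))
cv2.imwrite('pics/scene12.png',f['image'][:,:,::-1]); p=proj(f,[.49,.028,.055])
a,b=map(int,p); cv2.imwrite('pics/s12.png',cv2.resize(f['image'][b-45:b+45,a-50:a+80,::-1],None,fx=6,fy=6,interpolation=cv2.INTER_CUBIC))
E
```

```text
[[-4.4  0.1  4. ]
 [-5.3 -0.2  3.2]
 [-5.7 -0.1  4.6]] [0.44211532 0.02686128 0.0580296 ]
```

View pics/s12.png

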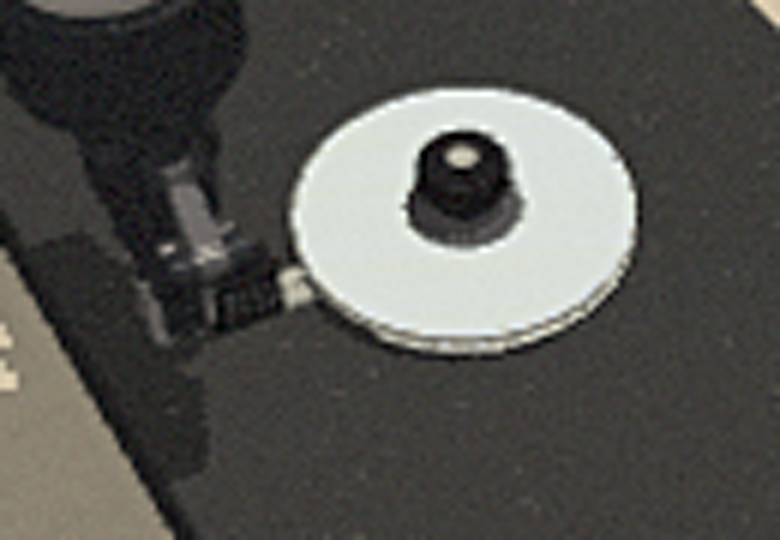

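```bash

python3 -m crank '[{"ax":0,"ay":0,"az":0,"dx":-0.003,"dy":0,"dz":0,"claw":0.0},{"ax":0,"ay":0,"az":0,"dx":-0.008,"dy":0,"dz":0,"claw":0.0},{"ax":0,"ay":0,"az":0,"dx":-0.008,"dy":-0.02,"dz":0,"claw":0.0},{"ax":0,"ay":0,"az":0,"dx":-0.008,"dy":-0.04,"dz":0,"claw":0.0},{"ax":0,"ay":0,"az":0,"dx":0.02,"dy":-0.04,"dz":0,"claw":0.0},{"ax":0,"ay":0,"az":0,"dx":0.057,"dy":-0.04,"dz":0.0005,"claw":0.0},{"ax":0,"ay":0,"az":0,"dx":0.057,"dy":-0.025,"dz":0.0005,"claw":0.0},{"ax":0,"ay":0,"az":0,"dx":0.057,"dy":-0.01,"dz":0.0005,"claw":0.0},{"ax":0,"ay":0,"az":0,"dx":0.057,"dy":-0.007,"dz":0.0005,"claw":0.0},{"ax":0,"ay":0,"az":0,"dx":0.057,"dy":-0.007,"dz":0.0005,"claw":0.0}]'
python3 - <<'E'
from h import *
f=look('scene','scene13'); p=proj(f,[.49,.028,.055])
a,b=map(int,p); cv2.imwrite('pics/s13.png',cv2.resize(f['image'][b-45:b+45,a-50:a+80,::-1],None,fx=6,fy=6,interpolation=cv2.INTER_CUBIC))
E
```

```text
t: 26.55
position: [0.5004, 0.0276, 0.0644]
tool_rot: [0.707, 0.0, -0.0, -0.707]
force: [-0.4, 0.3, 0.1]
opening: -0.0002
```

View pics/s13.png

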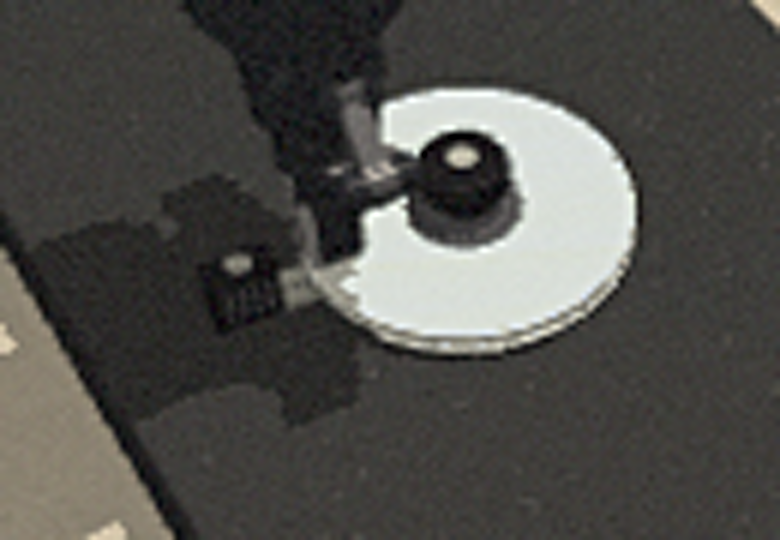

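Gauge stays in place. Now the light check press above it.

```bash

python3 -m crank '[{"ax":0,"ay":0,"az":0,"dx":0,"dy":0.0005,"dz":0,"claw":0.0},{"ax":0,"ay":0,"az":0,"dx":0,"dy":0.001,"dz":0,"claw":0.0},{"ax":0,"ay":0,"az":0,"dx":0,"dy":0.001,"dz":0,"claw":0.0}]'
```

```text
t: 26.85
position: [0.5007, 0.0276, 0.0647]
tool_rot: [-0.707, -0.001, -0.0, 0.707]
force: [0.2, 0.7, -0.4]
opening: -0.0001
```

```bash

python3 -m crank '[{"ax":0,"ay":0,"az":0,"dx":0,"dy":0.0005,"dz":0,"claw":0.0},{"ax":0,"ay":0,"az":0,"dx":0,"dy":0.0005,"dz":0,"claw":0.0}]'
```

```text
t: 27.02
position: [0.5005, 0.0276, 0.0639]
tool_rot: [-0.707, -0.001, 0.0, 0.707]
force: [0.3, -0.1, -0.2]
opening: 0.0003
```

```bash

python3 -m crank '[{"ax":0,"ay":0,"az":0,"dx":0,"dy":0.0005,"dz":0,"claw":0.0},{"ax":0,"ay":0,"az":0,"dx":0,"dy":0.0005,"dz":0,"claw":0.0}]'
```

```text
t: 27.18
position: [0.5005, 0.0276, 0.0632]
tool_rot: [-0.707, -0.001, 0.0, 0.707]
force: [0.3, 0.2, 0.7]
opening: -0.0
```

```bash

python3 -m crank '[{"ax":0,"ay":0,"az":0,"dx":0,"dy":0.0005,"dz":0,"claw":0.0},{"ax":0,"ay":0,"az":0,"dx":0,"dy":0.0005,"dz":0,"claw":0.0}]'
```

```text
t: 27.35
position: [0.5005, 0.0276, 0.063]
tool_rot: [-0.707, -0.0, 0.0, 0.707]
force: [-0.2, 0.8, 4.8]
opening: -0.0
```

```bash

python3 -m crank '[{"ax":0,"ay":0,"az":0,"dx":0,"dy":0.0003,"dz":0,"claw":0.0},{"ax":0,"ay":0,"az":0,"dx":0,"dy":0.0003,"dz":0,"claw":0.0}]'
```

```text
t: 27.52
position: [0.5005, 0.0276, 0.0629]
tool_rot: [0.707, 0.0, -0.0, -0.707]
force: [-0.4, 0.6, 7.3]
opening: 0.0004
```

```bash

python3 -m crank '[{"ax":0,"ay":0,"az":0,"dx":0,"dy":-0.003,"dz":0,"claw":0.0},{"ax":0,"ay":0,"az":0,"dx":0,"dy":-0.02,"dz":0,"claw":0.0},{"ax":0,"ay":0,"az":0,"dx":0,"dy":-0.06,"dz":0,"claw":0.0},{"ax":0,"ay":0,"az":0,"dx":0,"dy":-0.1,"dz":0.03,"claw":0.0},{"ax":0,"ay":0,"az":0,"dx":0,"dy":-0.14,"dz":0.07,"claw":0.0},{"ax":0,"ay":0,"az":0,"dx":0,"dy":-0.17,"dz":0.11,"claw":0.0},{"ax":0,"ay":0,"az":0,"dx":0,"dy":-0.17,"dz":0.15,"claw":0.0},{"ax":0,"ay":0,"az":0,"dx":0,"dy":-0.17,"dz":0.15,"claw":0.0}]'
python3 - <<'E'
from h import *
f=look('scene','scene14'); p=proj(f,[.49,.028,.055])
a,b=map(int,p); cv2.imwrite('pics/s14.png',cv2.resize(f['image'][b-45:b+45,a-50:a+80,::-1],None,fx=6,fy=6,interpolation=cv2.INTER_CUBIC))
for n in ['lid_center','lid_knob','gauge_grip','gauge_nose','red_bottle','brown_vial']:
    for r in finder.spot_point(n,'scene')[:1]: print(' ',n,w(f,r['position']).round(4),round(r['confidence'],2))
s0=cv2.imread('pics/scene0.png').astype(int);s1=cv2.imread('pics/scene14.png').astype(int)
print('bottle diff',abs(s0-s1)[235:305,340:425].mean(), abs(s0-s1)[330:400,300:400].mean())
E
```

```text
t: 28.18
position: [0.501, 0.1824, 0.2352]
tool_rot: [-0.706, -0.003, -0.0, 0.709]
force: [0.7, 0.7, 0.2]
opening: -0.0
  lid_center [0.5555 0.0311 0.0597] 0.86
  lid_knob [0.556  0.0268 0.0864] 0.72
  gauge_grip [0.4629 0.0274 0.0616] 0.58
  gauge_nose [0.5188 0.0282 0.0554] 0.56
  red_bottle [ 0.7288 -0.291   0.0011] 0.94
  brown_vial [ 0.6727 -0.2179 -0.0016] 0.67
bottle diff 4.084033613445378 3.313857142857143
```

View pics/s14.png

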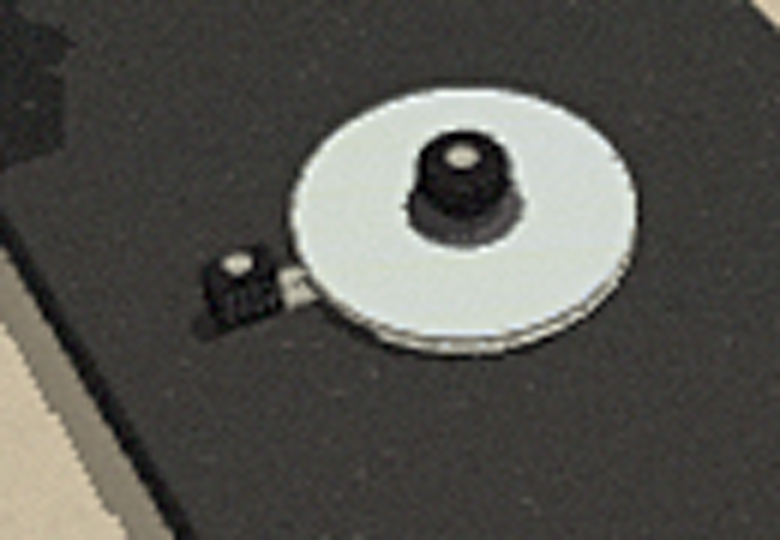

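View pics/scene14.png

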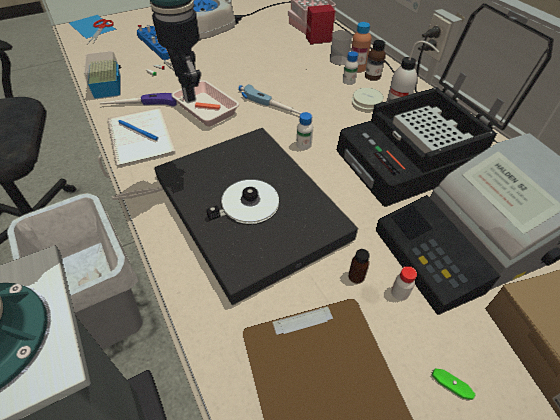

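```bash
python3 -c "
from h import *
print(manip.close_job())"
```

```text
the job is handed in; nothing more can be done
None
```

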